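Rotate the culture-kit stock: oldest out at the front, delivery in behind

ROBOT

A 7-joint arm with a two-finger parallel gripper is mounted at the origin on the work surface. World frame = base frame: x ahead of the robot, y to its left, z up, the work surface at z = 0. Lengths are in m, angles in rad, forces in N, time in s.
With the tool pointing down it reaches from about 0.4 to 0.9 m from the base axis. Payload 5.6 kg.
Tool frame: the origin (TCP) lies where the fingers leave the gripper's body, on its centre line; the fingertips stand 88 mm ahead of it and the grasp point (between the pads) lies 69 mm ahead of it; z points along the fingers, y is the direction in which the jaws open and shut (so a half turn about z gives the same grasp; the last joint's range is limited). The gripper opens to 92 mm and grips with 3 to 60 N. Pads are 20 mm wide; open, the fingers measure 128 mm over their backs; the gripper's body (75 mm by 189 mm) begins 69 mm behind the grasp point.
Start: joints at [1.206, 0.468, -0.012, 1.603, 0.006, 1.071, -0.056], TCP at [0.206, -0.617, 0.303] pointing down, gripper open.
Joint ranges: [-2.53, 2.53], [-0.31, 2.02], [-1.57, 1.55], [0.28, 2.44], [-1.29, 4.43], [0.15, 1.84], [-2.92, 2.92]. Speed limits (rad/s): [2.57, 2.57, 3.14, 3.14, 3.14, 3.14, 3.14].

INTERFACE

Orientations are given as a rotation vector (axis times angle).
In Python, from cell import env, imaging, order, spot_in, regions_of, mark_of gives the robot as it stands.
- The arm moves only by the tool carry_out, never from a script. Its argument "deltas" is a list of rows, each a list of 7 numbers: the shift along the tool's x, y, z as a fraction of full scale, then the turn, a rotation vector about the tool's x, y, z as a fraction of full scale, then the finger opening in mm, from 0 to 91.9. In form: [[tx, ty, tz, wx, wy, wz, fingers], ...]. A call has 1 to 8 rows; each row shifts and turns the commanded pose from where the row before left it, along the tool's axes as they then stand; what a row does not reach is not made up. Full scale, the value 1, is 40 mm for a shift and 8 degrees for a turn. A row lasts 1/10 s, in which the tool goes at most 50 mm and 8.59 degrees, less where a joint would pass 70% of its speed; a pose out of reach is approached as far as the arm can. A call with a number of a shift or a turn outside -1 to 1 is refused whole. A call with a gripper value outside its range is refused whole. The fingers move at their own pace and stop on an object; "force" is the grip in N (left out, the last holds). Time passes only in rows, so rows that do not move let the fingers close. It gives the time, the measured TCP pose, the force and the opening at its end, in the units of the state.
- env.state(): the state, without advancing time (a new reading comes with each control period).
- imaging.grab_frame(name): name is "scene" or "top"; returns a dict with "img" (420x560x3 uint8, blue, green, red), "depth" (420x560 float32, m along the optical axis (not along the pixel's ray), 0 where there is no reading), "fx", "fy", "cx", "cy" (pixels), "pose" (4x4, takes a point from camera to world coordinates). Camera axes: x right, y down, z forward; pixel columns grow to the right and rows downward; lengths in m; the calibration is good to about 2 mm. A picture is of the moment at which its call begins.
- order.close_job(): hands the job in, once; it reports no verdict.
Trained networks look in a picture, given as the dict that the camera call returned (one of the last four; its "shot" number tells which), for a name from the list of things; names that differ only in an ending like _2 or _b are one class to them, and where a whole thing is asked for, a point or a joint stands for the part that bears it (a point fixed in the world has none). Each returns a list of dicts, best first, with "score" (0 to 1); they miss things now and then, are a little off and sometimes report something else, mostly with a low value. They report only what shows in the picture. A call takes as long as a camera call.
- spot_in(thing, picture): "position" ([row, column] in pixels, amid what is visible of it).
- regions_of(thing, picture): "pixels" (420x560 bool, what is visible of it) and "position" ([row, column] in pixels, amid what is visible of it).
- mark_of(thing, picture): "position" ([row, column] in pixels: a listed point, or the origin of a listed thing).
The state is a dict: "time": time; "joint_positions": joint angles; "joint_velocities": joint speeds; "tau": joint torques, N m; "ee_pos": TCP position; "orientation": TCP orientation; "wrist_force": force on the tool from outside, world axes, zero at the start; "moment": the same for the moment, N m; "width": finger opening in m.
Only numpy, scipy, OpenCV 4.12 (cv2) and the standard library are available. Lean on these libraries where they do the work, as an engineer would, in place of code of your own. Each camera call takes 0.05 s, during which the arm holds its last target. There are 200 camera calls.

TASK

The green marker stands on the colour that is needed twice today: first take the two oldest kits from the front of that colour's roller lane and the one oldest kit from the other lane, and stand all three upright in the white prep tray. Then load every newly delivered kit, upright, into the lane of its own colour behind the kits already there, so that each lane ends closed up against its front stop. Last of all stand the marker on the grey parking spot, and leave the dishes, bottle and tip box alone.

Things in the scene. Friction and masses are not known exactly. Their poses are not given: they have to be found in the camera images.
- lane_blue: The blue lane, fixed: a roller lane with blue front stop, for blue kits. Origin at bench level below the front stop's inner face; x level to the back, y across, z up. White rollers slope up by 0.105 rad towards +x, tops 32 mm above the bench at the front stop. Kits on them roll forward by themselves until they touch. Kit centres, first to fourth place: x = 27, 87, 147, 206 mm, z = 60, 66, 72, 79 mm.
- lane_blue_back (a point): Point at the roller tops of the blue lane, on its centre line, at the inner face of the rear stop, 272 mm up the slope from the front stop's inner face (four kits fit). The side rails stand 14 mm above the rollers, 54 mm apart inside, 68 mm outside; the front stop stands 18 mm above the rollers, the rear stop 14 mm.
- lane_orange: The orange lane, fixed: a roller lane with orange front stop, for orange kits. Origin at bench level below the front stop's inner face; x level to the back, y across, z up. White rollers slope up by 0.105 rad towards +x, tops 32 mm above the bench at the front stop. Kits on them roll forward by themselves until they touch. Kit centres, first to fourth place: x = 27, 87, 147, 206 mm, z = 60, 66, 72, 79 mm.
- lane_orange_back (a point): Point at the roller tops of the orange lane, on its centre line, at the inner face of the rear stop, 272 mm up the slope from the front stop's inner face (four kits fit). The side rails stand 14 mm above the rollers, 54 mm apart inside, 68 mm outside; the front stop stands 18 mm above the rollers, the rear stop 14 mm.
- blue1_c (a point): Centre of one blue kit, a closed rigid carton 60 mm long (x) by 48 mm wide (y) by 50 mm high (z), 0.1 to 0.2 kg, white label on top; at the start it is the oldest, first (at the front stop) in the blue lane, its x up the lane, tilted with the slope.
- blue2_c (a point): Centre of one blue kit, a closed rigid carton 60 mm long (x) by 48 mm wide (y) by 50 mm high (z), 0.1 to 0.2 kg, white label on top; at the start it is second from the front in the blue lane, its x up the lane, tilted with the slope.
- blue3_c (a point): Centre of one blue kit, a closed rigid carton 60 mm long (x) by 48 mm wide (y) by 50 mm high (z), 0.1 to 0.2 kg, white label on top; at the start it is third from the front, newest in the blue lane, its x up the lane, tilted with the slope.
- orange1_c (a point): Centre of one orange kit, a closed rigid carton 60 mm long (x) by 48 mm wide (y) by 50 mm high (z), 0.1 to 0.2 kg, white label on top; at the start it is the oldest, first (at the front stop) in the orange lane, its x up the lane, tilted with the slope.
- orange2_c (a point): Centre of one orange kit, a closed rigid carton 60 mm long (x) by 48 mm wide (y) by 50 mm high (z), 0.1 to 0.2 kg, white label on top; at the start it is second from the front in the orange lane, its x up the lane, tilted with the slope.
- orange3_c (a point): Centre of one orange kit, a closed rigid carton 60 mm long (x) by 48 mm wide (y) by 50 mm high (z), 0.1 to 0.2 kg, white label on top; at the start it is third from the front, newest in the orange lane, its x up the lane, tilted with the slope.
- new_blue1_c (a point): Centre of a newly delivered blue kit (60 mm x by 48 mm y by 50 mm z, as the others); starts upright on the delivery mat if it came today, otherwise absent (None).
- new_blue2_c (a point): Centre of a newly delivered blue kit (60 mm x by 48 mm y by 50 mm z, as the others); starts upright on the delivery mat if it came today, otherwise absent (None).
- new_orange1_c (a point): Centre of a newly delivered orange kit (60 mm x by 48 mm y by 50 mm z, as the others); starts upright on the delivery mat if it came today, otherwise absent (None).
- new_orange2_c (a point): Centre of a newly delivered orange kit (60 mm x by 48 mm y by 50 mm z, as the others); starts upright on the delivery mat if it came today, otherwise absent (None).
- prep: White prep tray, fixed, 210 mm (x) by 220 mm (y), walls 4 mm thick and 14 mm high, floor about 4 mm thick, empty at the start. Origin at the centre of its underside on the bench.
- delivery: Delivery mat, black with a green edge, 210 mm by 220 mm, 1 mm thin, flush on the bench. Origin at its centre.
- mat: White order mat between the lanes, flush on the bench, 66 mm (x) by 178 mm (y), origin at its centre. Along y it carries a blue spot and an orange spot (at y = 55 mm and 0, in either order) and a grey ringed parking spot (y = -55 mm).
- spot_blue_c (a point): Centre of the blue spot (52 mm across) on the order mat.
- spot_orange_c (a point): Centre of the orange spot (52 mm across) on the order mat.
- park (a point): Centre of the grey ringed parking spot (52 mm across) on the order mat.
- marker_c (a point): Point 45 mm up, half-way up, of the green marker: a round foot 44 mm across and 12 mm high with an upright post 20 mm across, 90 mm high in all, 0.08 kg. Starts on the blue or the orange spot.
- dishes_c (a point): Bystander: stack of culture dishes, 88 mm across, 46 mm high; its centre.
- media_c (a point): Bystander: amber medium bottle, 64 mm across, 130 mm high; a point 60 mm up.
- tipbox_c (a point): Bystander: box of pipette tips, 85 by 120 by 45 mm; its centre.

How it is judged:
On the way, in this order (a step that is already met when the one before it is completed fails the run):
1. the two oldest kits of the marked colour and the oldest of the other stand in the prep tray, the rest have rolled forward in their lanes (((y of spot_blue_c in the frame of mat above 0.0275 m and (x of blue1_c in the frame of prep between -0.1 and 0.1 m and y of blue1_c in the frame of prep between -0.105 and 0.105 m and z of blue1_c in the frame of prep between 0.02 and 0.036 m and angle between blue1_c's own z axis and vertical below 0.12 rad) and (x of blue2_c in the frame of prep between -0.1 and 0.1 m and y of blue2_c in the frame of prep between -0.105 and 0.105 m and z of blue2_c in the frame of prep between 0.02 and 0.036 m and angle between blue2_c's own z axis and vertical below 0.12 rad) and (x of orange1_c in the frame of prep between -0.1 and 0.1 m and y of orange1_c in the frame of prep between -0.105 and 0.105 m and z of orange1_c in the frame of prep between 0.02 and 0.036 m and angle between orange1_c's own z axis and vertical below 0.12 rad) and (x of blue3_c in the frame of lane_blue between 0.0132146 and 0.0412146 m and y of blue3_c in the frame of lane_blue between -0.015 and 0.015 m and z of blue3_c in the frame of lane_blue between 0.045 and 0.1 m and angle between blue3_c's own z axis and vertical below 0.2 rad) and (x of orange2_c in the frame of lane_orange between 0.0132146 and 0.0412146 m and y of orange2_c in the frame of lane_orange between -0.015 and 0.015 m and z of orange2_c in the frame of lane_orange between 0.045 and 0.1 m and angle between orange2_c's own z axis and vertical below 0.2 rad) and (x of orange3_c in the frame of lane_orange between 0.0728842 and 0.100884 m and y of orange3_c in the frame of lane_orange between -0.015 and 0.015 m and z of orange3_c in the frame of lane_orange between 0.045 and 0.1 m and angle between orange3_c's own z axis and vertical below 0.2 rad)) or (y of spot_blue_c in the frame of mat below 0.0275 m and (x of orange1_c in the frame of prep between -0.1 and 0.1 m and y of orange1_c in the frame of prep between -0.105 and 0.105 m and z of orange1_c in the frame of prep between 0.02 and 0.036 m and angle between orange1_c's own z axis and vertical below 0.12 rad) and (x of orange2_c in the frame of prep between -0.1 and 0.1 m and y of orange2_c in the frame of prep between -0.105 and 0.105 m and z of orange2_c in the frame of prep between 0.02 and 0.036 m and angle between orange2_c's own z axis and vertical below 0.12 rad) and (x of blue1_c in the frame of prep between -0.1 and 0.1 m and y of blue1_c in the frame of prep between -0.105 and 0.105 m and z of blue1_c in the frame of prep between 0.02 and 0.036 m and angle between blue1_c's own z axis and vertical below 0.12 rad) and (x of orange3_c in the frame of lane_orange between 0.0132146 and 0.0412146 m and y of orange3_c in the frame of lane_orange between -0.015 and 0.015 m and z of orange3_c in the frame of lane_orange between 0.045 and 0.1 m and angle between orange3_c's own z axis and vertical below 0.2 rad) and (x of blue2_c in the frame of lane_blue between 0.0132146 and 0.0412146 m and y of blue2_c in the frame of lane_blue between -0.015 and 0.015 m and z of blue2_c in the frame of lane_blue between 0.045 and 0.1 m and angle between blue2_c's own z axis and vertical below 0.2 rad) and (x of blue3_c in the frame of lane_blue between 0.0728842 and 0.100884 m and y of blue3_c in the frame of lane_blue between -0.015 and 0.015 m and z of blue3_c in the frame of lane_blue between 0.045 and 0.1 m and angle between blue3_c's own z axis and vertical below 0.2 rad)))), for 0.2 s.
2. every delivered kit is in its colour's lane behind the older kits, closed up (((y of spot_blue_c in the frame of mat above 0.0275 m and (x of new_blue1_c in the frame of lane_blue between 0.0728842 and 0.160554 m and y of new_blue1_c in the frame of lane_blue between -0.015 and 0.015 m and z of new_blue1_c in the frame of lane_blue between 0.045 and 0.1 m and angle between new_blue1_c's own z axis and vertical below 0.2 rad) and (x of new_orange1_c in the frame of lane_orange between 0.132554 and 0.220223 m and y of new_orange1_c in the frame of lane_orange between -0.015 and 0.015 m and z of new_orange1_c in the frame of lane_orange between 0.045 and 0.1 m and angle between new_orange1_c's own z axis and vertical below 0.2 rad) and (x of new_blue2_c in the frame of lane_blue between 0.0728842 and 0.160554 m and y of new_blue2_c in the frame of lane_blue between -0.015 and 0.015 m and z of new_blue2_c in the frame of lane_blue between 0.045 and 0.1 m and angle between new_blue2_c's own z axis and vertical below 0.2 rad) and (x of new_orange2_c in the frame of lane_orange between 0.132554 and 0.220223 m and y of new_orange2_c in the frame of lane_orange between -0.015 and 0.015 m and z of new_orange2_c in the frame of lane_orange between 0.045 and 0.1 m and angle between new_orange2_c's own z axis and vertical below 0.2 rad)) or (y of spot_blue_c in the frame of mat below 0.0275 m and (x of new_orange1_c in the frame of lane_orange between 0.0728842 and 0.160554 m and y of new_orange1_c in the frame of lane_orange between -0.015 and 0.015 m and z of new_orange1_c in the frame of lane_orange between 0.045 and 0.1 m and angle between new_orange1_c's own z axis and vertical below 0.2 rad) and (x of new_blue1_c in the frame of lane_blue between 0.132554 and 0.220223 m and y of new_blue1_c in the frame of lane_blue between -0.015 and 0.015 m and z of new_blue1_c in the frame of lane_blue between 0.045 and 0.1 m and angle between new_blue1_c's own z axis and vertical below 0.2 rad) and (x of new_orange2_c in the frame of lane_orange between 0.0728842 and 0.160554 m and y of new_orange2_c in the frame of lane_orange between -0.015 and 0.015 m and z of new_orange2_c in the frame of lane_orange between 0.045 and 0.1 m and angle between new_orange2_c's own z axis and vertical below 0.2 rad) and (x of new_blue2_c in the frame of lane_blue between 0.132554 and 0.220223 m and y of new_blue2_c in the frame of lane_blue between -0.015 and 0.015 m and z of new_blue2_c in the frame of lane_blue between 0.045 and 0.1 m and angle between new_blue2_c's own z axis and vertical below 0.2 rad)))), for 0.2 s.
3. the marker stands on the parking spot (height (world z) of marker_c below 0.052 m and horizontal distance between marker_c and park below 0.018 m and angle between marker_c's own z axis and vertical below 0.1 rad), for 0.2 s.
At the end, for the whole second after the job is handed in: The three oldest kits upright (0.12 rad) in the prep tray; older kits first, delivered kits behind them in their own lanes, closed up (within 14 mm of their places along the lane, 15 mm across, 0.2 rad of upright); marker upright within 18 mm of the parking spot's centre (all of step 3 and ((y of spot_blue_c in the frame of mat above 0.0275 m and (x of blue1_c in the frame of prep between -0.1 and 0.1 m and y of blue1_c in the frame of prep between -0.105 and 0.105 m and z of blue1_c in the frame of prep between 0.02 and 0.036 m and angle between blue1_c's own z axis and vertical below 0.12 rad) and (x of blue2_c in the frame of prep between -0.1 and 0.1 m and y of blue2_c in the frame of prep between -0.105 and 0.105 m and z of blue2_c in the frame of prep between 0.02 and 0.036 m and angle between blue2_c's own z axis and vertical below 0.12 rad) and (x of orange1_c in the frame of prep between -0.1 and 0.1 m and y of orange1_c in the frame of prep between -0.105 and 0.105 m and z of orange1_c in the frame of prep between 0.02 and 0.036 m and angle between orange1_c's own z axis and vertical below 0.12 rad) and (x of blue3_c in the frame of lane_blue between 0.0132146 and 0.0412146 m and y of blue3_c in the frame of lane_blue between -0.015 and 0.015 m and z of blue3_c in the frame of lane_blue between 0.045 and 0.1 m and angle between blue3_c's own z axis and vertical below 0.2 rad) and (x of orange2_c in the frame of lane_orange between 0.0132146 and 0.0412146 m and y of orange2_c in the frame of lane_orange between -0.015 and 0.015 m and z of orange2_c in the frame of lane_orange between 0.045 and 0.1 m and angle between orange2_c's own z axis and vertical below 0.2 rad) and (x of orange3_c in the frame of lane_orange between 0.0728842 and 0.100884 m and y of orange3_c in the frame of lane_orange between -0.015 and 0.015 m and z of orange3_c in the frame of lane_orange between 0.045 and 0.1 m and angle between orange3_c's own z axis and vertical below 0.2 rad) and (x of new_blue1_c in the frame of lane_blue between 0.0728842 and 0.160554 m and y of new_blue1_c in the frame of lane_blue between -0.015 and 0.015 m and z of new_blue1_c in the frame of lane_blue between 0.045 and 0.1 m and angle between new_blue1_c's own z axis and vertical below 0.2 rad) and (x of new_orange1_c in the frame of lane_orange between 0.132554 and 0.220223 m and y of new_orange1_c in the frame of lane_orange between -0.015 and 0.015 m and z of new_orange1_c in the frame of lane_orange between 0.045 and 0.1 m and angle between new_orange1_c's own z axis and vertical below 0.2 rad) and (x of new_blue2_c in the frame of lane_blue between 0.0728842 and 0.160554 m and y of new_blue2_c in the frame of lane_blue between -0.015 and 0.015 m and z of new_blue2_c in the frame of lane_blue between 0.045 and 0.1 m and angle between new_blue2_c's own z axis and vertical below 0.2 rad) and (x of new_orange2_c in the frame of lane_orange between 0.132554 and 0.220223 m and y of new_orange2_c in the frame of lane_orange between -0.015 and 0.015 m and z of new_orange2_c in the frame of lane_orange between 0.045 and 0.1 m and angle between new_orange2_c's own z axis and vertical below 0.2 rad)) or (y of spot_blue_c in the frame of mat below 0.0275 m and (x of orange1_c in the frame of prep between -0.1 and 0.1 m and y of orange1_c in the frame of prep between -0.105 and 0.105 m and z of orange1_c in the frame of prep between 0.02 and 0.036 m and angle between orange1_c's own z axis and vertical below 0.12 rad) and (x of orange2_c in the frame of prep between -0.1 and 0.1 m and y of orange2_c in the frame of prep between -0.105 and 0.105 m and z of orange2_c in the frame of prep between 0.02 and 0.036 m and angle between orange2_c's own z axis and vertical below 0.12 rad) and (x of blue1_c in the frame of prep between -0.1 and 0.1 m and y of blue1_c in the frame of prep between -0.105 and 0.105 m and z of blue1_c in the frame of prep between 0.02 and 0.036 m and angle between blue1_c's own z axis and vertical below 0.12 rad) and (x of orange3_c in the frame of lane_orange between 0.0132146 and 0.0412146 m and y of orange3_c in the frame of lane_orange between -0.015 and 0.015 m and z of orange3_c in the frame of lane_orange between 0.045 and 0.1 m and angle between orange3_c's own z axis and vertical below 0.2 rad) and (x of blue2_c in the frame of lane_blue between 0.0132146 and 0.0412146 m and y of blue2_c in the frame of lane_blue between -0.015 and 0.015 m and z of blue2_c in the frame of lane_blue between 0.045 and 0.1 m and angle between blue2_c's own z axis and vertical below 0.2 rad) and (x of blue3_c in the frame of lane_blue between 0.0728842 and 0.100884 m and y of blue3_c in the frame of lane_blue between -0.015 and 0.015 m and z of blue3_c in the frame of lane_blue between 0.045 and 0.1 m and angle between blue3_c's own z axis and vertical below 0.2 rad) and (x of new_orange1_c in the frame of lane_orange between 0.0728842 and 0.160554 m and y of new_orange1_c in the frame of lane_orange between -0.015 and 0.015 m and z of new_orange1_c in the frame of lane_orange between 0.045 and 0.1 m and angle between new_orange1_c's own z axis and vertical below 0.2 rad) and (x of new_blue1_c in the frame of lane_blue between 0.132554 and 0.220223 m and y of new_blue1_c in the frame of lane_blue between -0.015 and 0.015 m and z of new_blue1_c in the frame of lane_blue between 0.045 and 0.1 m and angle between new_blue1_c's own z axis and vertical below 0.2 rad) and (x of new_orange2_c in the frame of lane_orange between 0.0728842 and 0.160554 m and y of new_orange2_c in the frame of lane_orange between -0.015 and 0.015 m and z of new_orange2_c in the frame of lane_orange between 0.045 and 0.1 m and angle between new_orange2_c's own z axis and vertical below 0.2 rad) and (x of new_blue2_c in the frame of lane_blue between 0.132554 and 0.220223 m and y of new_blue2_c in the frame of lane_blue between -0.015 and 0.015 m and z of new_blue2_c in the frame of lane_blue between 0.045 and 0.1 m and angle between new_blue2_c's own z axis and vertical below 0.2 rad)))); the robot touches nothing.
It fails at once if the stack of dishes is moved more than 30 mm (distance of dishes_c from where it was at the start of the episode above 0.03 m).
It fails at once if the medium bottle is moved more than 30 mm (distance of media_c from where it was at the start of the episode above 0.03 m).
It fails at once if the tip box is moved more than 30 mm (distance of tipbox_c from where it was at the start of the episode above 0.03 m).
Of new_blue1, new_blue2, new_orange1, new_orange2 only 2 to 4 are there at a start; the rules pass over those that are not, and their reading is None.
At some moment in a run one of new_blue1, new_blue2, new_orange1, new_orange2 may be knocked a few centimetres aside while the robot is not near it.
It also fails if it takes over 210 s, if anything falls off the work surface, if the arm or the gripper's body presses on something with over 40 N, if the wrist force passes 120 N, or if a joint passes its speed limit or range.

## Working session

There is one attempt and no reset: what is moved stays moved. The work goes in short steps, Python scripts to look and compute and a tool call to move; the robot and the scene stay as the last step left them, time stands still between calls to the robot, and variables do not carry over. Pictures are saved under pics/ and viewed, about 12 in all and at most 16, crops included, and the job is handed in when it is done.

Besides the shell and the picture viewer there is one more tool, called as a command line: name --pt "numbers of a row" for each row, then --argument value for the rest. carry_out: Moves the arm, as the interface text tells. Its arguments: {"type":"object","properties":{"deltas":{"type":"array","items":{"type":"array","items":{"type":"number"}}},"force":{"type":"number"}},"required":["deltas"]}

```bash
mkdir -p pics; ls
python3 - <<'E'
from cell import env, imaging
import cv2
print(env.state())
for n in("scene","top"):
    f=imaging.grab_frame(n); cv2.imwrite(f"pics/{n}0.png",f["img"]); print(n,f["fx"],f["cx"],f["cy"],f["pose"].round(3).tolist())
E
```

```text
pics
{'time': 0.0, 'joint_positions': array([ 1.20598983,  0.46837849, -0.0116195 ,  1.60363821,  0.00603126,
        1.07137614, -0.05628643]), 'joint_velocities': array([ 5.97815835e-04,  2.34117233e-05,  4.22071925e-04,  3.33558630e-04,
        6.91458960e-04, -1.55466423e-03,  5.38349214e-04]), 'tau': array([ 6.67856839e-04, -5.20562661e+01, -1.22928843e-02, -2.43746334e+01,
       -5.66854316e-02,  1.73371931e-02,  1.74016072e-04]), 'ee_pos': array([ 0.20539203, -0.61624046,  0.30173333]), 'orientation': array([-3.09932535e+00, -5.03007741e-01,  6.64806611e-04]), 'wrist_force': array([-0.43695171,  0.00080668,  0.158632  ]), 'moment': array([-0.00698069, -0.01774392, -0.02229859]), 'width': 0.09177267236769952}
scene 441.72971548587765 279.07703092937464 210.186419331314 [[0.79, 0.523, -0.32, 0.936], [0.613, -0.679, 0.404, -0.413], [-0.006, -0.515, -0.857, 0.979], [0.0, 0.0, 0.0, 1.0]]
top 478.05320065796496 284.01856264157163 211.63747760242887 [[0.014, -0.989, 0.149, 0.44], [-1.0, -0.016, -0.014, 0.014], [0.016, -0.149, -0.989, 1.223], [0.0, 0.0, 0.0, 1.0]]
```

View pics/top0.png

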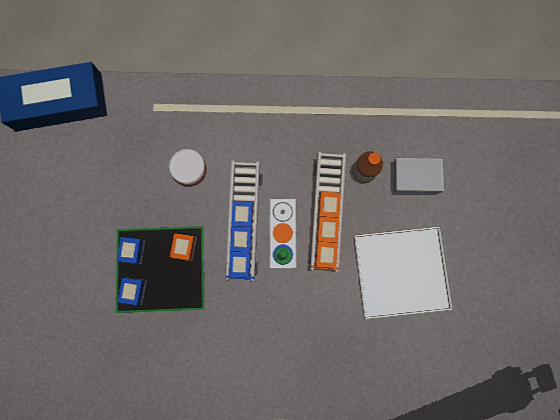

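View pics/scene0.png

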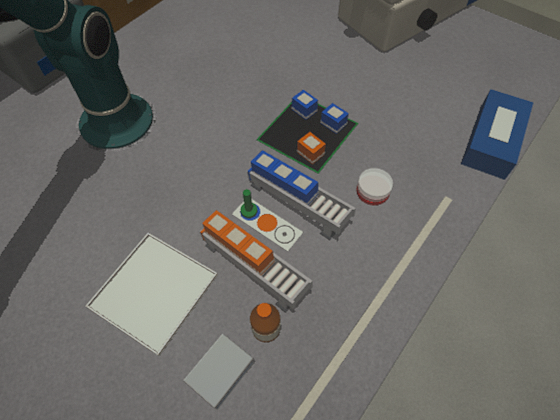

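The top view shows the marker on the blue spot at (283,253), so blue is needed twice. Three kits were delivered: blue at (129,250) and (130,291), and orange at (182,246). The tray is at (403,272), and the parking spot is at (283,212). Next I'll measure these.

```bash
cat > h.py <<'E'
from cell import env, imaging, order, spot_in, regions_of, mark_of
import numpy as np, cv2
from scipy.spatial.transform import Rotation as R
def cloud(f):
    v,u=np.mgrid[:420,:560]; d=f["depth"]
    P=np.stack([(u-f["cx"])/f["fx"]*d,(v-f["cy"])/f["fy"]*d,d,np.ones_like(d)],-1)
    W=(P@f["pose"].T)[...,:3]; W[d==0]=np.nan; return W
def at_z(f,rc,z):
    p=f["pose"]; r=p[:3,:3]@[(rc[1]-f["cx"])/f["fx"],(rc[0]-f["cy"])/f["fy"],1]
    return p[:3,3]+r*(z-p[2,3])/r[2]
def rect(f,W,m,band=.006):
    """top-face rectangle of masked points: centre xyz, sizes mm, angle of long side"""
    q=W[m]; q=q[~np.isnan(q[:,0])]; t=np.percentile(q[:,2],90); q=q[q[:,2]>t-band]
    c,s,a=cv2.minAreaRect((q[:,:2]*1000).astype(np.float32))
    if s[0]<s[1]: s=s[::-1]; a+=90
    return np.r_[np.array(c)/1000,np.median(q[:,2])],np.round(s),(a+90)%180-90
def kits(f,names=("blue1_c","orange1_c","new_blue1_c","new_orange1_c")):
    W=cloud(f)
    for n in names:
        for r in regions_of(n,f):
            if r["score"]<.3: continue
            c,s,a=rect(f,W,r["pixels"],.010)
            print(n,round(r["score"],2),np.round(r["position"]),c.round(4),s,round(a,1))
def rows(goal_xyz,yaw,tilt=0):
    """remaining move to TCP goal: world delta, in tool axes, units of 40mm / 8deg. tool z down, tool y axis at yaw(rad) in world, tilt about tool y"""
    s=env.state(); T=R.from_rotvec(s["orientation"])
    G=goal_R(yaw,tilt)
    d=T.inv().apply(np.array(goal_xyz)-s["ee_pos"]); w=(T.inv()*G).as_rotvec()
    print("tool shift units",(d/.04).round(3),"turn units",(w/np.radians(8)).round(3)); 
def goal_R(yaw,tilt=0):
    y=np.array([np.cos(yaw),np.sin(yaw),0]); z=np.array([0,0,-1.]); x=np.cross(y,z)
    return R.from_matrix(np.c_[x,y,z])*R.from_rotvec([0,tilt,0])
E
python3 - <<'E'
from h import *
f=imaging.grab_frame("top"); W=cloud(f); kits(f)
for n in ("lane_blue","lane_blue_back","lane_orange","lane_orange_back","prep","delivery","mat","spot_blue_c","park","marker_c","dishes_c","media_c","tipbox_c"):
    for r in mark_of(n,f)[:2]:
        z={"lane_blue_back":.06,"lane_orange_back":.06,"marker_c":.045,"media_c":.06,"dishes_c":.023,"tipbox_c":.022}.get(n,0)
        print(n,round(r["score"],2),np.round(r["position"],1),at_z(f,r["position"],z).round(4))
r=regions_of("prep",f)[0]; print(rect(f,W,r["pixels"],.02))
s=env.state(); print(R.from_rotvec(s["orientation"]).as_matrix().round(3))
E
```

```text
blue1_c 0.7 [265. 241.] [0.4843 0.1017 0.0855] [59. 48.] -1.9
blue1_c 0.63 [168. 370.] [ 0.7357 -0.2117  0.1301] [28. 28.] -34.0
blue1_c 0.51 [246. 183.] [0.5271 0.2463 0.0504] [60. 48.] -8.9
orange1_c 0.59 [252. 328.] [ 0.5109 -0.1055  0.0856] [60. 48.] -4.1
new_blue1_c 0.63 [294. 132.] [0.4179 0.3667 0.0503] [60. 48.] -7.2
new_orange1_c 0.94 [248. 181.] [0.5273 0.2468 0.0504] [60. 49.] -8.3
lane_blue 0.98 [274.6 241.5] [0.4612 0.1025 0.    ]
lane_blue_back 0.74 [164.8 245.2] [0.7317 0.0964 0.06  ]
lane_blue_back 0.42 [292.4 131.4] [0.4143 0.3594 0.06  ]
lane_orange 0.56 [268.2 324.4] [ 0.4804 -0.1078  0.    ]
lane_orange 0.48 [229. 329.] [ 0.581  -0.1195  0.    ]
lane_orange_back 0.9 [153.4 333. ] [ 0.7651 -0.123   0.06  ]
lane_orange_back 0.37 [163.3 244.9] [0.7356 0.0972 0.06  ]
prep 0.73 [268.8 402.9] [ 0.4819 -0.3083  0.    ]
prep 0.61 [249.7 129.9] [0.5199 0.3876 0.    ]
delivery 0.9 [264.4 159.9] [0.4839 0.3097 0.    ]
mat 0.86 [234.1 283.6] [ 0.5659 -0.0027  0.    ]
mat 0.49 [245.6 183.5] [0.5324 0.2522 0.    ]
spot_blue_c 0.69 [168.6 189. ] [0.734  0.2471 0.    ]
spot_blue_c 0.59 [164.7 369. ] [ 0.753 -0.225  0.   ]
park 0.86 [210.  281.7] [0.6285 0.0031 0.    ]
park 0.72 [265.8 239.5] [0.4833 0.1082 0.    ]
marker_c 0.81 [252.6 283.6] [ 0.5156 -0.0027  0.045 ]
dishes_c 0.59 [168.2 186.1] [0.7293 0.2501 0.023 ]
media_c 0.68 [168.3 367.3] [ 0.7283 -0.2089  0.06  ]
media_c 0.34 [216.9 244.7] [0.6006 0.0941 0.06  ]
tipbox_c 0.64 [178.  418.6] [ 0.7145 -0.3485  0.022 ]
(array([ 0.47405902, -0.30482315,  0.00491297]), array([222., 210.]), -83.266770362854)
[[ 0.949  0.316  0.   ]
 [ 0.316 -0.949 -0.   ]
 [-0.     0.    -1.   ]]
```

```bash
cat >> h.py <<'E'
def plan(wps,step=.036,start=None):
    """wps: (xyz, x-axis angle deg, tilt rad, fingers mm[, step]); prints rows for carry_out, 8 per call"""
    s=env.state(); p=s["ee_pos"].copy(); T=R.from_rotvec(s["orientation"]); out=[]
    for w in wps:
        g=np.array(w[0],float); G=goal_R(np.radians(w[1]-90),w[2]); st=w[4] if len(w)>4 else step
        p0,T0=p.copy(),T; rv=(T0.inv()*G).as_rotvec()
        n=max(1,int(np.ceil(max(np.linalg.norm(g-p0)/st,np.degrees(np.linalg.norm(rv))/7.5))))
        for i in range(1,n+1):
            pt=p0+(g-p0)*i/n; Tt=T0*R.from_rotvec(rv*i/n)
            d=(T.inv().apply(pt-p)/.04).round(2)+0.; q=((T.inv()*Tt).as_rotvec()/np.radians(8)).round(2)+0.
            p=p+T.apply(d*.04); T=T*R.from_rotvec(q*np.radians(8)); out.append([*d.tolist(),*q.tolist(),w[3]])
    for i in range(0,len(out),8): print(str(out[i:i+8]).replace(" ",""))
def above(top,ang,tilt,h=.0,grip=.012):
    """TCP for gripping `grip` below top-face centre, h higher along the tool"""
    G=goal_R(np.radians(ang-90),tilt); return np.array(top)-G.apply([0,0,.069-grip+h])
E
python3 - <<'E'
from h import *
t=[.4843,.1019,.0855]
plan([([.30,-.45,.28],-1.7,0,80),(above(t,-1.7,.105,.07),-1.7,.105,80)])
E
```

```text
[[0.59,-0.53,0.09,0.0,0.0,0.42,80],[0.56,-0.57,0.1,0.0,0.0,0.42,80],[0.53,-0.6,0.09,0.0,0.0,0.42,80],[0.49,-0.63,0.1,0.0,0.0,0.42,80],[0.45,-0.66,0.09,0.0,0.0,0.42,80],[0.42,-0.68,0.1,0.0,0.0,0.42,80],[0.23,-0.82,0.1,0.0,0.04,0.0,80],[0.22,-0.82,0.1,0.0,0.05,0.0,80]]
[[0.23,-0.82,0.1,0.0,0.04,0.0,80],[0.22,-0.82,0.11,0.0,0.05,0.0,80],[0.23,-0.82,0.1,0.0,0.04,0.0,80],[0.22,-0.82,0.11,0.0,0.05,0.0,80],[0.22,-0.82,0.11,0.0,0.04,0.0,80],[0.22,-0.82,0.11,0.0,0.04,0.0,80],[0.23,-0.82,0.11,0.0,0.05,0.0,80],[0.22,-0.82,0.11,0.0,0.04,0.0,80]]
[[0.22,-0.82,0.12,0.0,0.05,0.0,80],[0.22,-0.82,0.11,0.0,0.04,0.0,80],[0.21,-0.81,0.12,0.0,0.05,0.0,80],[0.22,-0.82,0.12,0.0,0.04,0.0,80],[0.22,-0.82,0.12,0.0,0.04,0.0,80],[0.22,-0.82,0.12,0.0,0.05,0.0,80],[0.21,-0.82,0.12,0.0,0.04,0.0,80]]
```

carry_out --pt "0.59 -0.53 0.1 0 0 0.42 80" --pt "0.56 -0.57 0.1 0 0 0.42 80" --pt "0.53 -0.6 0.1 0 0 0.42 80" --pt "0.49 -0.63 0.1 0 0 0.42 80" --pt "0.45 -0.66 0.1 0 0 0.42 80" --pt "0.42 -0.68 0.1 0 0 0.42 80" --pt "0.22 -0.82 0.1 0 0.05 0 80" --pt "0.22 -0.82 0.1 0 0.05 0 80"

```text
time: 1.85
ee_pos: [0.3204, -0.3838, 0.2707]
orientation: [3.141, -0.047, 0.023]
wrist_force: [-0.0, 0.3, 0.6]
width: 0.0797
```

carry_out --pt "0.22 -0.82 0.1 0 0.04 0 80" --pt "0.22 -0.82 0.1 0 0.05 0 80" --pt "0.22 -0.82 0.1 0 0.04 0 80" --pt "0.22 -0.82 0.1 0 0.05 0 80" --pt "0.22 -0.82 0.1 0 0.04 0 80" --pt "0.22 -0.82 0.1 0 0.04 0 80" --pt "0.22 -0.82 0.1 0 0.05 0 80" --pt "0.22 -0.82 0.1 0 0.04 0 80"

```text
time: 2.65
ee_pos: [0.3995, -0.1237, 0.2415]
orientation: [3.138, -0.048, 0.1]
wrist_force: [1.2, -0.6, 0.0]
width: 0.08
```

carry_out --pt "0.22 -0.82 0.1 0 0.05 0 80" --pt "0.22 -0.82 0.1 0 0.04 0 80" --pt "0.22 -0.82 0.1 0 0.05 0 80" --pt "0.22 -0.82 0.1 0 0.04 0 80" --pt "0.22 -0.82 0.1 0 0.04 0 80" --pt "0.22 -0.82 0.1 0 0.05 0 80" --pt "0.22 -0.82 0.1 0 0.04 0 80"

```text
time: 3.35
ee_pos: [0.4701, 0.104, 0.2185]
orientation: [3.135, -0.047, 0.168]
wrist_force: [-0.3, -1.6, 0.6]
width: 0.0802
```

Run:
```python
from h import *
t=[.4843,.1019,.0855]
print(env.state()["ee_pos"])
plan([(above(t,-1.7,.105,.0),-1.7,.105,80,.025)])
```

```text
[0.47010738 0.10397829 0.21847877]
[[0.0,0.01,0.48,0.0,0.0,0.0,80],[0.0,0.01,0.48,0.0,-0.01,0.0,80],[0.0,0.01,0.48,0.0,0.0,0.0,80],[0.0,0.01,0.48,0.0,0.0,0.0,80]]
```

carry_out --pt "0 0 0.48 0 0 0 80" --pt "0 0 0.48 0 0 0 80" --pt "0 0 0.48 0 0 0 80" --pt "0 0 0.48 0 0 0 80" --pt "0 0 0 0 0 0 35" --pt "0 0 0 0 0 0 35" --pt "0 0 0 0 0 0 35" --pt "0 0 0 0 0 0 35" --force 25

```text
time: 4.15
ee_pos: [0.4784, 0.1025, 0.143]
orientation: [3.135, -0.048, 0.169]
wrist_force: [-0.0, 0.0, 0.6]
width: 0.0499
```

carry_out --pt "0 0 0 0 0 0 35" --pt "0 0 -0.3 0 0 0 35" --pt "0 0 -0.6 0 0 0 35" --pt "0 0 -0.8 0 0 0 35" --pt "0 0 -0.8 0 0 0 35" --pt "0 0 0 0 0 0 35"

```text
time: 4.75
ee_pos: [0.4685, 0.1034, 0.2458]
orientation: [3.136, -0.047, 0.178]
wrist_force: [1.2, -0.1, -2.5]
width: 0.0477
```

```bash
cat >> h.py <<'E'
PA=6.7; PC=np.array([.475,-.306,.055])
def slot(x,y): return PC+R.from_euler("z",PA,degrees=True).apply([x,y,0])
E
python3 - <<'E'
from h import *
f=imaging.grab_frame("top"); cv2.imwrite("pics/t1.png",f["img"][130:330,90:470].repeat(2,0).repeat(2,1))
t=slot(-.045,-.048)
plan([([.46,.03,.25],PA,0,35),(above(t,PA,0,.10),PA,0,35),(above(t,PA,0,.001),PA,0,35,.03)])
E
```

```text
[[-0.04,0.61,-0.06,0.02,-0.26,-0.35,35],[-0.07,0.6,-0.06,0.02,-0.27,-0.35,35],[-0.1,0.6,-0.05,0.01,-0.26,-0.35,35],[-0.16,0.87,0.09,0.0,0.0,0.0,35],[-0.15,0.87,0.08,0.0,0.0,0.0,35],[-0.16,0.88,0.09,0.0,0.0,0.0,35],[-0.16,0.87,0.09,0.0,0.0,0.0,35],[-0.16,0.87,0.08,0.0,0.0,0.0,35]]
[[-0.15,0.87,0.09,0.0,0.0,0.0,35],[-0.16,0.87,0.09,0.0,0.0,0.0,35],[-0.16,0.88,0.09,0.0,0.0,0.0,35],[-0.16,0.87,0.08,0.0,0.0,0.0,35],[-0.15,0.87,0.09,0.0,0.0,0.0,35],[-0.16,0.87,0.09,0.0,0.0,0.0,35],[0.0,0.0,0.62,0.0,0.0,0.0,35],[0.0,0.0,0.62,0.0,0.0,0.0,35]]
[[0.0,0.0,0.61,0.0,0.0,0.0,35],[0.0,0.0,0.62,0.0,0.0,0.0,35]]
```

View pics/t1.png

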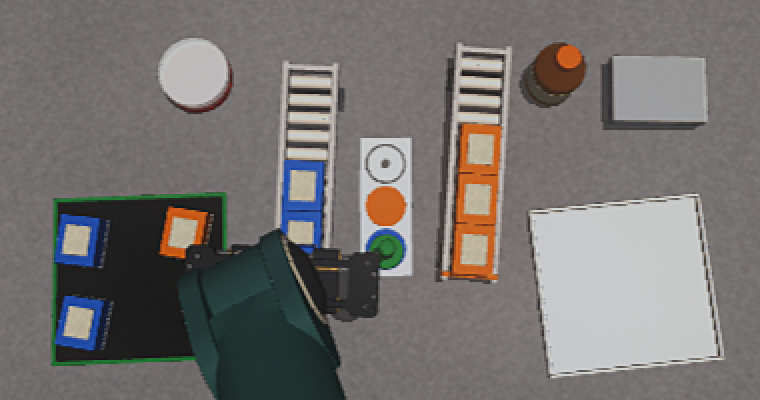

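The blue kit is held (jaw 47.7 mm) and the kits behind it have rolled forward.

carry_out --pt "-0.05 0.6 -0.06 0 -0.26 -0.35 35" --pt "-0.07 0.6 -0.06 0 -0.27 -0.35 35" --pt "-0.1 0.6 -0.05 0 -0.26 -0.35 35" --pt "-0.16 0.87 0 0 0 0 35" --pt "-0.16 0.87 0 0 0 0 35" --pt "-0.16 0.87 0 0 0 0 35" --pt "-0.16 0.87 0 0 0 0 35" --pt "-0.16 0.87 0.1 0 0 0 35"

```text
time: 5.6
ee_pos: [0.4467, -0.1473, 0.2445]
orientation: [3.129, 0.182, -0.01]
wrist_force: [0.8, 1.1, -1.9]
width: 0.0478
```

carry_out --pt "-0.16 0.87 0.15 0 0 0 35" --pt "-0.16 0.87 0.15 0 0 0 35" --pt "-0.16 0.87 0.15 0 0 0 35" --pt "-0.16 0.87 0.15 0 0 0 35" --pt "-0.16 0.87 0.15 0 0 0 35" --pt "-0.16 0.87 0.1 0 0 0 35" --pt "0 0 0.6 0 0 0 35" --pt "0 0 0.6 0 0 0 35"

```text
time: 6.4
ee_pos: [0.4322, -0.3596, 0.1633]
orientation: [3.13, 0.178, -0.009]
wrist_force: [0.7, -0.0, -2.3]
width: 0.048
```

Run:
```python
from h import *
s=env.state(); print(s["ee_pos"],s["width"],s["wrist_force"])
t=slot(-.045,-.048)
plan([(above(t,PA,0,.001),PA,0,35,.02)])
```

```text
[ 0.43217629 -0.35961943  0.16326338] 0.04800494759527224 [ 0.74736447 -0.00641383 -2.31333854]
[[0.03,-0.01,0.42,0.02,0.02,-0.01,35],[0.04,0.0,0.42,0.01,0.01,-0.01,35],[0.03,0.0,0.42,0.02,0.02,-0.01,35]]
```

carry_out --pt "0.03 0 0.42 0 0 0 35" --pt "0.03 0 0.42 0 0 0 35" --pt "0.03 0 0.4 0 0 0 35" --pt "0 0 0 0 0 0 35" --pt "0 0 0 0 0 0 70" --pt "0 0 0 0 0 0 75" --pt "0 0 0 0 0 0 75" --pt "0 0 -0.4 0 0 0 75"

```text
time: 7.2
ee_pos: [0.4361, -0.3579, 0.1309]
orientation: [3.13, 0.182, -0.01]
wrist_force: [0.1, -0.5, -0.8]
width: 0.0751
```

carry_out --pt "0 0 -0.8 0 0 0 75" --pt "0 0 -0.9 0 0 0 75" --pt "0 0 -0.9 0 0 0 75" --pt "0 0 0 0 0 0 75"

```text
time: 7.6
ee_pos: [0.4396, -0.3591, 0.2415]
orientation: [3.121, 0.181, 0.006]
wrist_force: [0.3, -0.3, 0.2]
width: 0.0751
```

Run:
```python
from h import *
f=imaging.grab_frame("top"); kits(f,("blue1_c","orange1_c"))
f=imaging.grab_frame("top"); W=cloud(f)
t=[.4843,.1019,.0855]
plan([([.44,-.2,.24],PA,0,80),(above(t,-1.7,.105,.07),-1.7,.105,80),(above(t,-1.7,.105),-1.7,.105,80,.025)])
```

```text
blue1_c 0.56 [288. 415.] [ 0.4312 -0.3053  0.0249] [66. 52.] -86.8
orange1_c 0.64 [253. 328.] [ 0.5106 -0.1056  0.0854] [60. 48.] -2.5
[[0.11,-0.78,-0.03,0.01,0.01,0.0,80],[0.1,-0.78,-0.03,0.01,0.01,0.0,80],[0.11,-0.78,-0.03,0.01,0.01,0.0,80],[0.11,-0.78,-0.03,0.01,0.0,0.0,80],[0.11,-0.78,-0.02,0.01,0.01,-0.01,80],[0.18,-0.82,0.08,-0.01,0.08,0.12,80],[0.17,-0.83,0.08,0.0,0.09,0.11,80],[0.16,-0.83,0.08,-0.01,0.08,0.12,80]]
[[0.14,-0.83,0.08,-0.01,0.08,0.12,80],[0.12,-0.83,0.08,0.0,0.09,0.12,80],[0.11,-0.84,0.08,-0.01,0.08,0.11,80],[0.1,-0.84,0.09,0.0,0.09,0.12,80],[0.08,-0.84,0.08,-0.01,0.08,0.12,80],[0.07,-0.84,0.09,-0.01,0.08,0.11,80],[0.0,0.0,0.58,0.0,0.0,0.0,80],[0.0,0.0,0.58,0.0,0.0,0.0,80]]
[[0.0,0.0,0.59,0.0,0.0,0.0,80]]
```

Run:
```python
from h import *
f=imaging.grab_frame("scene"); g=imaging.grab_frame("top")
cv2.imwrite("pics/t2.png",np.hstack([cv2.resize(f["img"][160:380,70:370],(400,293)),cv2.resize(g["img"][150:370,200:500],(400,293))]))
```

```text
(no output)
```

View pics/t2.png

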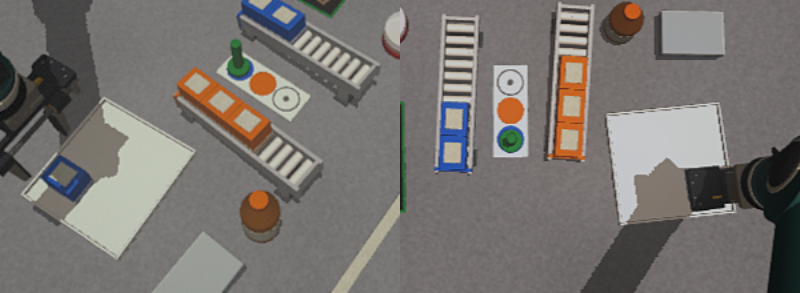

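The scene view shows the blue kit upright in the tray. The top view shows the two remaining blue kits closed up at the front stop. Next is the second blue kit.

carry_out --pt "0.11 -0.78 0 0 0 0 80" --pt "0.11 -0.78 0 0 0 0 80" --pt "0.11 -0.78 0 0 0 0 80" --pt "0.11 -0.78 0 0 0 0 80" --pt "0.11 -0.78 0 0 0 0 80" --pt "0.18 -0.82 0.05 0 0.08 0.12 80" --pt "0.17 -0.83 0.05 0 0.09 0.12 80" --pt "0.16 -0.83 0.05 0 0.08 0.12 80"

```text
time: 8.7
ee_pos: [0.4511, -0.098, 0.2267]
orientation: [3.134, 0.102, 0.046]
wrist_force: [0.5, 0.0, 0.2]
width: 0.0804
```

carry_out --pt "0.14 -0.83 0.08 0 0.08 0.12 80" --pt "0.12 -0.83 0.08 0 0.09 0.12 80" --pt "0.11 -0.84 0.08 0 0.08 0.11 80" --pt "0.1 -0.84 0.08 0 0.09 0.11 80" --pt "0.08 -0.84 0.08 0 0.08 0.11 80" --pt "0.07 -0.84 0.08 0 0.08 0.11 80" --pt "0 0 0.2 0 0 0 80"

```text
time: 9.4
ee_pos: [0.473, 0.1069, 0.2006]
orientation: [-3.137, 0.034, -0.159]
wrist_force: [-0.2, -0.8, 0.2]
width: 0.0801
```

Run:
```python
from h import *
f=imaging.grab_frame("top"); kits(f,("orange1_c","new_blue1_c"))
t=[.4843,.1019,.0855]; print(env.state()["ee_pos"])
plan([(above(t,-1.7,.105),-1.7,.105,80,.025)])
```

```text
orange1_c 0.91 [252. 327.] [ 0.5103 -0.1055  0.0856] [59. 48.] -0.3
new_blue1_c 0.61 [292. 133.] [0.4179 0.3671 0.0504] [59. 50.] -7.2
[0.47242915 0.10127569 0.19973561]
[[0.0,-0.01,0.48,0.0,0.02,0.0,80],[0.0,-0.01,0.48,0.01,0.02,0.01,80],[0.0,-0.01,0.49,0.0,0.01,0.0,80]]
```

carry_out --pt "0 0 0.48 0 0 0 80" --pt "0 0 0.48 0 0 0 80" --pt "0 0 0.48 0 0 0 80" --pt "0 0 0 0 0 0 35" --pt "0 0 0 0 0 0 35" --pt "0 0 0 0 0 0 35" --pt "0 0 0 0 0 0 35" --pt "0 0 0 0 0 0 35"

```text
time: 10.35
ee_pos: [0.4794, 0.1018, 0.1446]
orientation: [3.135, -0.045, 0.16]
wrist_force: [-1.2, -0.2, 4.4]
width: 0.0478
```

carry_out --pt "0 0 -0.3 0 0 0 35" --pt "0 0 -0.6 0 0 0 35" --pt "0 0 -0.8 0 0 0 35" --pt "0 0 -0.8 0 0 0 35" --pt "0 0 0 0 0 0 35"

```text
time: 10.85
ee_pos: [0.4703, 0.1029, 0.2476]
orientation: [3.136, -0.045, 0.17]
wrist_force: [0.2, -0.6, -1.2]
width: 0.0478
```

Run:
```python
from h import *
f=imaging.grab_frame("top")
s=env.state(); print(s["ee_pos"],s["width"],s["wrist_force"])
t=slot(-.045,.048)
plan([([.46,.03,.25],PA,0,35),([.445,-.16,.25],PA,0,35),(above(t,PA,0,.06),PA,0,35)])
```

```text
[0.46948241 0.10238686 0.24560065] 0.04798283780295641 [-0.93696537  0.25247351 -1.41781536]
[[-0.06,0.61,-0.04,0.02,-0.25,-0.35,35],[-0.09,0.6,-0.05,0.02,-0.25,-0.34,35],[-0.11,0.59,-0.04,0.02,-0.25,-0.35,35],[-0.15,0.78,0.0,0.0,0.0,0.0,35],[-0.16,0.78,0.0,0.0,0.0,0.0,35],[-0.15,0.78,0.0,0.0,0.0,0.0,35],[-0.16,0.78,0.0,0.0,0.0,0.0,35],[-0.15,0.78,0.0,0.0,0.0,0.0,35]]
[[-0.16,0.78,0.0,0.0,0.0,0.0,35],[-0.2,0.63,0.49,0.0,0.0,0.0,35],[-0.2,0.63,0.48,0.0,0.0,0.0,35],[-0.2,0.62,0.49,0.0,0.0,0.0,35],[-0.2,0.63,0.49,0.0,0.0,0.0,35]]
```

carry_out --pt "-0.06 0.6 -0.04 0 -0.25 -0.35 35" --pt "-0.09 0.6 -0.05 0 -0.25 -0.35 35" --pt "-0.11 0.6 -0.04 0 -0.25 -0.35 35" --pt "-0.15 0.78 0 0 0 0 35" --pt "-0.16 0.78 0 0 0 0 35" --pt "-0.15 0.78 0 0 0 0 35" --pt "-0.16 0.78 0 0 0 0 35" --pt "-0.15 0.78 0 0 0 0 35"

```text
time: 11.7
ee_pos: [0.4462, -0.1297, 0.2484]
orientation: [3.129, 0.184, -0.011]
wrist_force: [0.3, 0.7, -1.1]
width: 0.0479
```

carry_out --pt "-0.16 0.78 0 0 0 0 35" --pt "-0.2 0.63 0.49 0 0 0 35" --pt "-0.2 0.63 0.49 0 0 0 35" --pt "-0.2 0.63 0.49 0 0 0 35" --pt "-0.2 0.63 0.49 0 0 0 35" --pt "0 0 0 0 0 0 35"

```text
time: 12.3
ee_pos: [0.4211, -0.2674, 0.1688]
orientation: [3.131, 0.176, -0.017]
wrist_force: [0.1, -0.0, -1.2]
width: 0.0479
```

Run:
```python
from h import *
f=imaging.grab_frame("top")
s=env.state(); print(s["ee_pos"],s["width"],s["wrist_force"])
t=slot(-.045,.048)
plan([(above(t,PA,0,.001),PA,0,35,.02)])
```

```text
[ 0.42239168 -0.26553567  0.17000321] 0.04764872170515395 [-0.45341582 -0.19729538 -1.4801192 ]
[[0.03,-0.02,0.47,0.01,0.02,-0.01,35],[0.02,-0.01,0.48,0.01,0.02,0.0,35],[0.02,-0.02,0.47,0.01,0.03,-0.01,35]]
```

carry_out --pt "0.02 0 0.47 0 0 0 35" --pt "0.02 0 0.47 0 0 0 35" --pt "0.02 0 0.46 0 0 0 35" --pt "0 0 0 0 0 0 35" --pt "0 0 0 0 0 0 70" --pt "0 0 0 0 0 0 75" --pt "0 0 0 0 0 0 75" --pt "0 0 -0.4 0 0 0 75"

```text
time: 13.15
ee_pos: [0.4259, -0.2644, 0.1317]
orientation: [3.129, 0.184, -0.01]
wrist_force: [0.5, -0.0, 0.3]
width: 0.0747
```

carry_out --pt "0 0 -0.8 0 0 0 75" --pt "0 0 -0.9 0 0 0 75" --pt "0 0 -0.9 0 0 0 75" --pt "0 0 0 0 0 0 75"

```text
time: 13.55
ee_pos: [0.4294, -0.2652, 0.2415]
orientation: [3.122, 0.183, 0.006]
wrist_force: [0.4, -0.3, 0.3]
width: 0.0748
```

Run:
```python
from h import *
f=imaging.grab_frame("top"); print(env.state()["ee_pos"])
t=[.5106,-.1056,.0855]
plan([(above(t,-3.7,.105,.05),-3.7,.105,80),(above(t,-3.7,.105),-3.7,.105,80,.025)])
```

```text
[ 0.42818738 -0.26470912  0.23913533]
[[0.37,-0.63,0.19,0.0,0.12,0.22,80],[0.35,-0.64,0.19,0.01,0.13,0.22,80],[0.33,-0.65,0.21,0.0,0.12,0.21,80],[0.3,-0.66,0.21,0.0,0.12,0.22,80],[0.28,-0.67,0.21,0.0,0.13,0.22,80],[0.26,-0.67,0.22,0.01,0.12,0.22,80],[0.0,0.0,0.62,0.0,0.0,0.0,80],[0.0,0.0,0.63,0.0,0.0,0.0,80]]
```

carry_out --pt "0.37 -0.63 0.2 0 0.12 0.22 80" --pt "0.35 -0.64 0.2 0 0.13 0.22 80" --pt "0.33 -0.65 0.2 0 0.12 0.22 80" --pt "0.3 -0.66 0.2 0 0.12 0.22 80" --pt "0.28 -0.67 0.2 0 0.13 0.22 80" --pt "0.26 -0.67 0.2 0 0.12 0.22 80" --pt "0 0 0 0 0 0 80"

```text
time: 14.3
ee_pos: [0.4979, -0.1, 0.1883]
orientation: [-3.136, 0.095, -0.152]
wrist_force: [-0.5, 0.3, 0.4]
width: 0.0799
```

Run:
```python
from h import *
f=imaging.grab_frame("top"); print(env.state()["ee_pos"])
t=[.5106,-.1056,.0855]
plan([(above(t,-3.7,.105),-3.7,.105,80,.02)])
```

```text
[ 0.49745554 -0.10224494  0.18867196]
[[0.02,0.02,0.39,0.0,0.02,0.01,80],[0.03,0.02,0.39,-0.01,0.02,0.0,80],[0.02,0.02,0.39,0.0,0.02,0.01,80]]
```

carry_out --pt "0.02 0.02 0.39 0 0.02 0 80" --pt "0.02 0.02 0.39 0 0.02 0 80" --pt "0.02 0.02 0.39 0 0.02 0 80" --pt "0 0 0 0 0 0 35" --pt "0 0 0 0 0 0 35" --pt "0 0 0 0 0 0 35" --pt "0 0 0 0 0 0 35" --pt "0 0 0 0 0 0 35"

```text
time: 15.15
ee_pos: [0.5054, -0.1072, 0.1444]
orientation: [3.132, -0.104, 0.171]
wrist_force: [-0.7, -0.4, 3.3]
width: 0.0477
```

carry_out --pt "0 0 -0.3 0 0 0 35" --pt "0 0 -0.6 0 0 0 35" --pt "0 0 -0.8 0 0 0 35" --pt "0 0 -0.6 0 0 0 35" --pt "0 0 0 0 0 0 35"

```text
time: 15.65
ee_pos: [0.4963, -0.1068, 0.2388]
orientation: [3.131, -0.104, 0.178]
wrist_force: [0.3, 0.9, -1.4]
width: 0.0475
```

Run:
```python
from h import *
f=imaging.grab_frame("top")
s=env.state(); print(s["ee_pos"],s["width"],s["wrist_force"])
t=slot(.045,.0)
plan([(above(t,PA,0,.11),PA,0,35),(above(t,PA,0,.001),PA,0,35,.025)])
```

```text
[ 0.49545525 -0.10671285  0.23684093] 0.047587407064989914 [ 0.09782627 -0.28057004 -2.7604167 ]
[[0.15,0.8,0.08,0.01,-0.13,-0.22,35],[0.12,0.8,0.07,0.01,-0.13,-0.22,35],[0.1,0.81,0.07,0.02,-0.14,-0.22,35],[0.08,0.81,0.07,0.01,-0.13,-0.22,35],[0.05,0.82,0.07,0.01,-0.13,-0.21,35],[0.03,0.81,0.06,0.01,-0.13,-0.22,35],[0.0,0.0,0.55,0.0,0.0,0.0,35],[0.0,0.0,0.54,0.0,0.0,0.0,35]]
[[0.0,0.0,0.55,0.0,0.0,0.0,35],[0.0,0.0,0.54,0.0,0.0,0.0,35],[0.0,0.0,0.55,0.0,0.0,0.0,35]]
```

carry_out --pt "0.15 0.8 0.07 0 -0.13 -0.22 35" --pt "0.12 0.8 0.07 0 -0.13 -0.22 35" --pt "0.1 0.81 0.07 0 -0.14 -0.22 35" --pt "0.08 0.81 0.07 0 -0.13 -0.22 35" --pt "0.05 0.82 0.07 0 -0.13 -0.22 35" --pt "0.03 0.81 0.07 0 -0.13 -0.22 35" --pt "0 0 0.6 0 0 0 35" --pt "0 0 0.6 0 0 0 35"

```text
time: 16.5
ee_pos: [0.5183, -0.3022, 0.1707]
orientation: [3.128, 0.18, -0.008]
wrist_force: [-0.0, 0.5, -1.7]
width: 0.0476
```

Run:
```python
from h import *
f=imaging.grab_frame("top")
s=env.state(); print(s["ee_pos"],s["width"],s["wrist_force"])
t=slot(.045,.0)
plan([(above(t,PA,0,.001),PA,0,35,.02)])
```

```text
[ 0.51612527 -0.30030436  0.16624263] 0.04810608264012664 [-1.84190715  1.37568077 -4.15552575]
[[0.03,0.01,0.44,0.01,0.03,0.0,35],[0.04,0.0,0.45,0.01,0.02,0.0,35],[0.03,0.01,0.44,0.0,0.03,0.0,35]]
```

carry_out --pt "0.03 0 0.44 0 0 0 35" --pt "0.03 0 0.44 0 0 0 35" --pt "0.03 0 0.44 0 0 0 35" --pt "0 0 0 0 0 0 35" --pt "0 0 0 0 0 0 70" --pt "0 0 0 0 0 0 75" --pt "0 0 0 0 0 0 75" --pt "0 0 -0.4 0 0 0 75"

```text
time: 17.35
ee_pos: [0.5218, -0.3006, 0.1357]
orientation: [3.129, 0.184, -0.009]
wrist_force: [-0.2, -0.2, -0.7]
width: 0.0747
```

carry_out --pt "0 0 -0.8 0 0 0 75" --pt "0 0 -0.9 0 0 0 75" --pt "0 0 -0.9 0 0 0 75" --pt "-0.6 -0.6 0 0 0 0 75" --pt "-0.6 -0.6 0 0 0 0 75" --pt "-0.4 -0.6 0 0 0 0 75" --pt "0 0 0 0 0 0 75"

```text
time: 18.05
ee_pos: [0.4491, -0.2336, 0.2414]
orientation: [3.127, 0.188, -0.005]
wrist_force: [0.4, -0.6, 0.5]
width: 0.0753
```

Run:
```python
from h import *
f=imaging.grab_frame("scene"); g=imaging.grab_frame("top"); print(env.state()["ee_pos"])
cv2.imwrite("pics/t3.png",np.hstack([cv2.resize(f["img"][80:380,70:370],(400,400)),cv2.resize(g["img"][100:370,100:470],(400,292)).copy() if 0 else cv2.copyMakeBorder(cv2.resize(g["img"][140:350,100:470],(400,227)),0,173,0,0,0)]))
kits(g)
W=cloud(g); hsv=cv2.cvtColor(g["img"],cv2.COLOR_BGR2HSV)
m=(W[...,2]>.035)&(W[...,2]<.062)&(W[...,1]>.18)&(W[...,0]<.65)
n,L,st,_=cv2.connectedComponentsWithStats(m.astype(np.uint8))
for i in range(1,n):
    if st[i,4]>150: print(st[i,:4],np.median(hsv[L==i],0),rect(g,W,L==i,.008))
```

```text
[ 0.45146565 -0.23627374  0.24150055]
orange1_c 0.84 [248. 399.] [ 0.5108 -0.2684  0.0546] [130.  47.] -53.2
new_blue1_c 0.92 [293. 132.] [0.4179 0.3668 0.0504] [60. 49.] -8.0
new_orange1_c 0.63 [248. 183.] [0.5273 0.247  0.0506] [60. 49.] -8.9
new_orange1_c 0.49 [270. 163.] [0.4733 0.3085 0.0017] [223. 214.] -87.6
[170 233  25  27] [ 12. 208. 201.] (array([0.52745575, 0.24723651, 0.05065156]), array([60., 49.]), -7.973533630371094)
[117 237  25  27] [110.  173.5 176. ] (array([0.51703033, 0.37558316, 0.05043429]), array([60., 50.]), -3.8426513671875)
[118 277  26  28] [110. 175. 176.] (array([0.41788422, 0.36697751, 0.05048319]), array([60., 49.]), -7.9515838623046875)
```

View pics/t3.png

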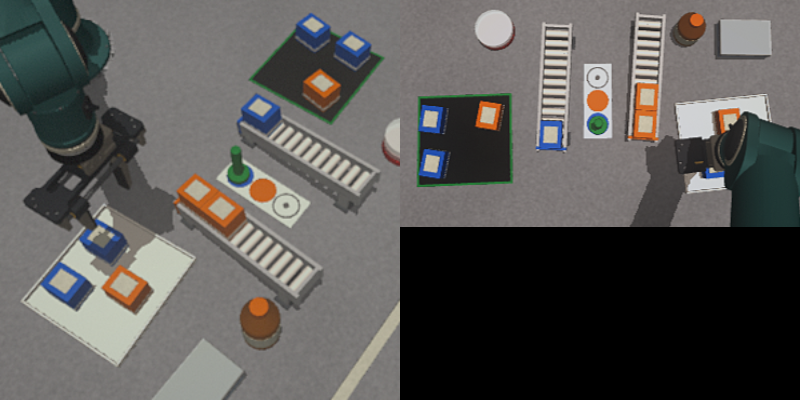

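All three kits stand upright in the tray, the lanes have closed up, and the delivered kits haven't moved. The kits have only 3 mm of side clearance in the lanes, so I'll measure the rail centre lines.

Run:
```python
from h import *
g=imaging.grab_frame("top"); W=cloud(g).reshape(-1,3); W=W[~np.isnan(W[:,0])]
for nm,o,a in (("blue",(.4605,.1024),-1.7),("orange",(.4862,-.1038),-3.8)):
    c,s=np.cos(np.radians(a)),np.sin(np.radians(a)); q=W[:,:2]-o
    x=q@[c,s]; y=q@[-s,c]; h=W[:,2]-(.032+.105*x)
    k=(abs(y)<.045)&(x>.11 if nm=="blue" else x>.14)&(x<.262)
    for lo,hi in ((.11,.16),(.16,.21),(.21,.262)):
        m=k&(x>=lo)&(x<hi)&(h>.008)&(h<.022)
        L=y[m&(y>0)]; Rr=y[m&(y<0)]
        print(nm,lo,L.size,"L",np.percentile(L,[5,50,95]).round(4) if L.size else 0,"R",np.percentile(Rr,[5,50,95]).round(4) if Rr.size else 0, "h",np.median(h[m]).round(4) if m.any() else 0)
    m=(abs(y)<.02)&(h>.04)&(h<.06); print("kit tops: x",np.percentile(x[m],[2,98]).round(4),"y",np.percentile(y[m],[2,98]).round(4))
    m=(abs(y)<.045)&(h>.04)&(h<.06); print(" y full",y[m].min().round(4),y[m].max().round(4))
```

```text
blue 0.11 64 L [0.0274 0.0306 0.0341] R [-0.0335 -0.0303 -0.0271] h 0.0147
blue 0.16 64 L [0.0275 0.0305 0.034 ] R [-0.033 -0.03  -0.027] h 0.0146
blue 0.21 65 L [0.0276 0.0306 0.0341] R [-0.0333 -0.0303 -0.0269] h 0.0142
kit tops: x [-0.0042  0.0527] y [-0.0191  0.0191]
 y full -0.0237 0.0244
orange 0.11 25 L [0.0288 0.0328 0.0355] R [-0.0316 -0.0288 -0.0258] h 0.0144
orange 0.16 62 L [0.0293 0.0324 0.0358] R [-0.0318 -0.0284 -0.025 ] h 0.0144
orange 0.21 62 L [0.0302 0.0336 0.0365] R [-0.031  -0.0276 -0.0243] h 0.0142
kit tops: x [-0.0027  0.1113] y [-0.0191  0.0192]
 y full -0.0244 0.025
```

```bash
cat >> h.py <<'E'
LANE={"b":(np.array([.4605,.1027]),-1.7),"o":(np.array([.4862,-.1041]),-3.1)}
def lane_top(l,xc):
    """top-face centre of a kit with centre xc (m) up the lane, and lane angle"""
    o,a=LANE[l]; d=np.array([np.cos(np.radians(a)),np.sin(np.radians(a))])
    return np.r_[o+d*(xc-.0026),.060+.105*(xc-.027)+.0249+.0005],a
def new(g):
    W=cloud(g); hsv=cv2.cvtColor(g["img"],cv2.COLOR_BGR2HSV)
    m=(W[...,2]>.035)&(W[...,2]<.062)&(W[...,1]>.16)&(W[...,0]<.67)
    n,L,st,_=cv2.connectedComponentsWithStats(m.astype(np.uint8))
    for i in range(1,n):
        if st[i,4]>150:
            c,s,a=rect(g,W,L==i,.008); print("blue" if np.median(hsv[L==i][:,0])>60 else "orange",c.round(4),s,round(a,1))
E
python3 - <<'E'
from h import *
t=[.517,.3756,.0505]
plan([([.47,0,.24],-1,0,80),(above(t,-3.8,0,.12),-3.8,0,80)],step=.038)
E
```

```text
[[0.16,-0.83,-0.01,0.01,0.0,0.14,80],[0.15,-0.84,-0.01,0.01,0.01,0.13,80],[0.14,-0.83,0.0,0.01,0.0,0.14,80],[0.11,-0.84,-0.01,0.01,0.0,0.14,80],[0.1,-0.85,0.0,0.01,0.0,0.14,80],[0.09,-0.84,0.0,0.0,0.01,0.13,80],[0.06,-0.84,-0.01,0.01,0.0,0.14,80],[0.1,-0.94,0.03,0.0,0.0,0.04,80]]
[[0.1,-0.94,0.03,0.0,0.0,0.03,80],[0.09,-0.95,0.03,0.0,0.0,0.04,80],[0.09,-0.94,0.03,0.0,0.0,0.03,80],[0.08,-0.94,0.04,0.0,0.0,0.04,80],[0.08,-0.95,0.03,0.0,0.0,0.03,80],[0.07,-0.94,0.03,0.0,0.0,0.04,80],[0.07,-0.94,0.03,0.0,0.0,0.03,80],[0.07,-0.95,0.03,0.0,0.0,0.04,80]]
[[0.06,-0.94,0.03,0.0,0.0,0.03,80]]
```

carry_out --pt "0.16 -0.83 0 0 0 0.14 80" --pt "0.15 -0.84 0 0 0 0.14 80" --pt "0.14 -0.83 0 0 0 0.14 80" --pt "0.11 -0.84 0 0 0 0.14 80" --pt "0.1 -0.85 0 0 0 0.14 80" --pt "0.09 -0.84 0 0 0 0.14 80" --pt "0.06 -0.84 0 0 0 0.14 80" --pt "0.1 -0.94 0.03 0 0 0.04 80"

```text
time: 19.2
ee_pos: [0.4746, 0.0387, 0.236]
orientation: [3.132, -0.042, -0.004]
wrist_force: [-0.1, -0.3, -0.6]
width: 0.0801
```

carry_out --pt "0.1 -0.94 0 0 0 0.04 80" --pt "0.09 -0.94 0 0 0 0.04 80" --pt "0.09 -0.94 0 0 0 0.03 80" --pt "0.08 -0.94 0.03 0 0 0.03 80" --pt "0.08 -0.94 0.03 0 0 0.03 80" --pt "0.07 -0.94 0.03 0 0 0.03 80" --pt "0.07 -0.94 0.03 0 0 0.03 80" --pt "0.07 -0.94 0.03 0 0 0.03 80"

```text
time: 20.0
ee_pos: [0.5133, 0.3388, 0.2267]
orientation: [3.131, -0.097, -0.005]
wrist_force: [-0.6, -0.8, 0.9]
width: 0.0804
```

Run:
```python
from h import *
g=imaging.grab_frame("top"); print(env.state()["ee_pos"]); new(g)
t=[.517,.3756,.0505]
plan([(above(t,-3.8,0,.04),-3.8,0,80),(above(t,-3.8,0),-3.8,0,80,.02)])
```

```text
[0.51214203 0.34592999 0.22684307]
orange [0.5273 0.2473 0.0505] [60. 49.] -8.5
orange [0.5245 0.3665 0.051 ] [32. 30.] 0.3
[[0.03,-0.25,0.66,0.01,0.01,0.03,80],[0.02,-0.25,0.66,0.0,0.0,0.02,80],[0.03,-0.25,0.66,0.01,0.01,0.03,80],[0.0,0.0,0.33,0.0,0.0,0.0,80],[0.0,0.0,0.34,0.0,0.0,0.0,80],[0.0,0.0,0.33,0.0,0.0,0.0,80]]
```

carry_out --pt "0.03 -0.4 0.5 0 0 0.03 80" --pt "0.02 -0.35 0.66 0 0 0.02 80" --pt "0.03 0 0.8 0 0 0.03 80" --pt "0 0 0.34 0 0 0 80" --pt "0 0 0.34 0 0 0 80" --pt "0 0 0.34 0 0 0 80" --pt "0 0 0 0 0 0 35" --pt "0 0 0 0 0 0 35"

```text
time: 20.85
ee_pos: [0.5179, 0.3662, 0.1083]
orientation: [3.131, -0.114, -0.003]
wrist_force: [0.0, 0.3, 1.0]
width: 0.066
```

carry_out --pt "0 0 0 0 0 0 35" --pt "0 0 0 0 0 0 35" --pt "0 0 0 0 0 0 35" --pt "0 0 -0.4 0 0 0 35" --pt "0 0 -0.8 0 0 0 35" --pt "0 0 -0.9 0 0 0 35" --pt "0 0 -0.9 0 0 0 35" --pt "0 0 0 0 0 0 35"

```text
time: 21.65
ee_pos: [0.5197, 0.369, 0.2344]
orientation: [3.137, -0.113, 0.009]
wrist_force: [0.9, -0.1, -1.6]
width: 0.048
```

Run:
```python
from h import *
g=imaging.grab_frame("top"); s=env.state(); print(s["ee_pos"],s["width"],s["wrist_force"])
t,a=lane_top("b",.099)
print(above(t,a,.105,0))
plan([(above(t,a,.105,.07),a,.105,35)])
```

```text
[0.51873881 0.3678915  0.23146869] 0.04803648675230206 [ 0.43332021  0.09637529 -2.1834866 ]
[0.55088619 0.1000174  0.14964608]
[[0.14,0.83,0.04,0.01,0.09,-0.04,35],[0.13,0.83,0.05,0.0,0.09,-0.04,35],[0.13,0.83,0.04,0.01,0.09,-0.03,35],[0.12,0.83,0.05,0.01,0.1,-0.04,35],[0.12,0.83,0.04,0.0,0.09,-0.04,35],[0.11,0.83,0.05,0.01,0.09,-0.04,35],[0.11,0.83,0.05,0.01,0.09,-0.04,35],[0.1,0.84,0.05,0.01,0.09,-0.03,35]]
```

carry_out --pt "0.14 0.83 0.04 0 0.09 -0.04 35" --pt "0.13 0.83 0.04 0 0.09 -0.04 35" --pt "0.13 0.83 0.04 0 0.09 -0.04 35" --pt "0.12 0.83 0.04 0 0.1 -0.04 35" --pt "0.12 0.83 0.04 0 0.09 -0.04 35" --pt "0.11 0.83 0.04 0 0.09 -0.04 35" --pt "0.11 0.83 0.04 0 0.09 -0.04 35" --pt "0.1 0.82 0.04 0 0.09 -0.04 35"

```text
time: 22.5
ee_pos: [0.5416, 0.0983, 0.2179]
orientation: [3.124, -0.042, 0.152]
wrist_force: [-0.3, -0.3, -1.6]
width: 0.0479
```

carry_out --pt "0 0 0.3 0 0 0 35" --pt "0 0 0 0 0 0 35" --pt "0 0 0 0 0 0 35"

```text
time: 22.8
ee_pos: [0.5431, 0.101, 0.2064]
orientation: [3.126, -0.04, 0.152]
wrist_force: [0.2, -0.8, -2.3]
width: 0.0481
```

Run:
```python
from h import *
g=imaging.grab_frame("top"); new(g); s=env.state(); print(s["ee_pos"],s["width"],s["wrist_force"])
t,a=lane_top("b",.099)
plan([(above(t,a,.105,.03),a,.105,35,.02),(above(t,a,.105,.002),a,.105,35,.01)])
```

```text
orange [0.5274 0.2468 0.0507] [60. 49.] -8.2
blue [0.4177 0.3668 0.0505] [60. 49.] -7.8
[0.54335698 0.10143627 0.20679869] 0.047504465625212204 [ 0.49415763  0.25044153 -1.91742914]
[[0.02,0.01,0.35,0.04,0.02,0.02,35],[0.02,0.01,0.34,0.03,0.03,0.02,35],[0.0,0.0,0.23,0.0,0.0,0.0,35],[0.0,0.0,0.24,0.0,0.0,0.0,35],[0.0,0.0,0.23,0.0,0.0,0.0,35]]
```

carry_out --pt "0.02 0.01 0.35 0.04 0.03 0.02 35" --pt "0.02 0.01 0.35 0.03 0.03 0.02 35" --pt "0 0 0.23 0 0 0 35" --pt "0 0 0.23 0 0 0 35" --pt "0 0 0.2 0 0 0 35" --pt "0 0 0 0 0 0 35"

```text
time: 23.45
ee_pos: [0.5506, 0.0989, 0.1521]
orientation: [3.134, -0.05, 0.166]
wrist_force: [0.7, -0.2, -1.0]
width: 0.048
```

Run:
```python
from h import *
g=imaging.grab_frame("top"); s=env.state(); print(s["ee_pos"],s["width"],s["wrist_force"])
t,a=lane_top("b",.099); print(above(t,a,.105))
```

```text
[0.55083624 0.09888593 0.15272929] 0.04734875592863293 [ 0.13010576 -0.18722793 -3.06810596]
[0.55088619 0.1000174  0.14964608]
```

carry_out --pt "0 -0.02 0.05 0 0 0 35" --pt "0 0 0 0 0 0 35" --pt "0 0 0 0 0 0 70" --pt "0 0 0 0 0 0 75" --pt "0 0 0 0 0 0 75" --pt "0 0 0 0 0 0 75" --pt "0 0 -0.4 0 0 0 75" --pt "0 0 -0.8 0 0 0 75"

```text
time: 24.3
ee_pos: [0.5449, 0.0994, 0.1982]
orientation: [3.134, -0.05, 0.162]
wrist_force: [0.2, -1.3, -0.1]
width: 0.0751
```

carry_out --pt "0 0 -0.9 0 0 0 75" --pt "0 0 -0.2 0 0 0 75" --pt "0 0 0 0 0 0 75"

```text
time: 24.6
ee_pos: [0.5421, 0.1, 0.2451]
orientation: [3.134, -0.051, 0.176]
wrist_force: [-0.5, 0.3, -1.1]
width: 0.075
```

Run:
```python
from h import *
f=imaging.grab_frame("scene"); g=imaging.grab_frame("top"); new(g)
cv2.imwrite("pics/t4.png",np.hstack([cv2.resize(f["img"][80:340,160:420],(400,400)),cv2.resize(g["img"][140:350,100:310],(400,400))]))
t=[.4177,.3668,.0505]
plan([([.52,.25,.20],-5,0,80),(above(t,-8,0,.05),-8,0,80),(above(t,-8,0),-8,0,80,.025)])
```

```text
orange [0.5272 0.2465 0.0507] [60. 49.] -8.6
blue [0.4178 0.3669 0.0504] [60. 49.] -7.9
[[-0.15,-0.75,0.2,0.0,-0.15,0.08,80],[-0.16,-0.75,0.19,0.0,-0.16,0.08,80],[-0.16,-0.74,0.21,-0.01,-0.15,0.08,80],[-0.16,-0.75,0.2,0.0,-0.16,0.07,80],[-0.17,-0.74,0.21,0.0,-0.15,0.08,80],[-0.56,-0.54,0.21,0.0,0.0,0.08,80],[-0.56,-0.53,0.22,0.0,0.0,0.07,80],[-0.58,-0.52,0.21,0.0,0.0,0.08,80]]
[[-0.57,-0.52,0.21,0.0,0.0,0.07,80],[-0.58,-0.51,0.21,0.0,0.0,0.08,80],[0.0,0.0,0.42,0.0,0.0,0.0,80],[0.0,0.0,0.42,0.0,0.0,0.0,80],[0.0,0.0,0.41,0.0,0.0,0.0,80]]
```

View pics/t4.png

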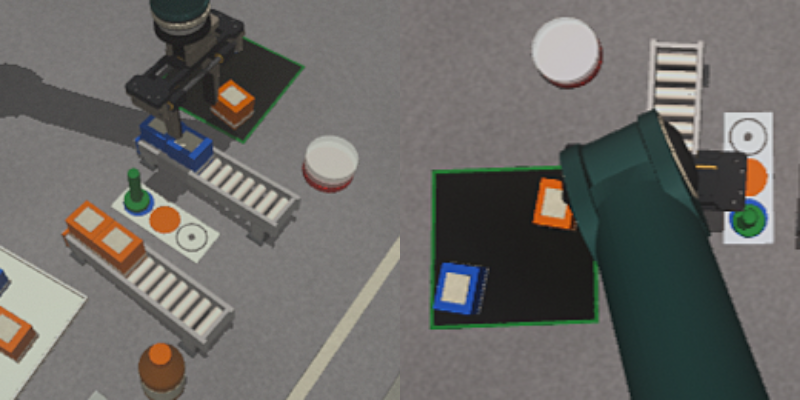

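The scene view shows both blue kits closed up at the front. Now the second delivered blue kit.

carry_out --pt "-0.15 -0.75 0.2 0 -0.15 0.08 80" --pt "-0.16 -0.75 0.2 0 -0.16 0.08 80" --pt "-0.16 -0.75 0.2 0 -0.15 0.08 80" --pt "-0.16 -0.75 0.2 0 -0.16 0.08 80" --pt "-0.17 -0.75 0.2 0 -0.15 0.08 80" --pt "-0.56 -0.54 0.2 0 0 0.08 80" --pt "-0.56 -0.53 0.2 0 0 0.08 80" --pt "-0.58 -0.52 0.2 0 0 0.08 80"

```text
time: 25.5
ee_pos: [0.4574, 0.3216, 0.1747]
orientation: [-3.136, 0.192, 0.004]
wrist_force: [0.4, 0.5, 0.7]
width: 0.0797
```

carry_out --pt "-0.57 -0.52 0.2 0 0 0.08 80" --pt "-0.58 -0.52 0.2 0 0 0.08 80" --pt "0 0 0 0 0 0 80" --pt "0 0 0 0 0 0 80"

```text
time: 25.9
ee_pos: [0.4176, 0.3683, 0.1595]
orientation: [3.134, -0.223, -0.003]
wrist_force: [0.2, -0.3, 0.2]
width: 0.08
```

Run:
```python
from h import *
g=imaging.grab_frame("top"); new(g); print(env.state()["ee_pos"])
t=[.4177,.3668,.0505]
plan([(above(t,-8,0),-8,0,80,.022)])
```

```text
orange [0.5275 0.2468 0.0503] [60. 49.] -7.9
[0.41870137 0.36760164 0.15991599]
[[-0.01,0.01,0.44,0.0,0.0,-0.01,80],[0.0,0.01,0.43,0.0,0.0,-0.01,80],[-0.01,0.0,0.44,0.0,0.01,-0.01,80]]
```

carry_out --pt "0 0 0.44 0 0 0 80" --pt "0 0 0.44 0 0 0 80" --pt "0 0 0.44 0 0 0 80" --pt "0 0 0 0 0 0 35" --pt "0 0 0 0 0 0 35" --pt "0 0 0 0 0 0 35" --pt "0 0 0 0 0 0 35" --pt "0 0 0 0 0 0 35"

```text
time: 26.75
ee_pos: [0.4191, 0.3687, 0.1091]
orientation: [-3.131, 0.226, -0.002]
wrist_force: [-0.3, -1.2, 2.5]
width: 0.048
```

carry_out --pt "0 0 -0.4 0 0 0 35" --pt "0 0 -0.8 0 0 0 35" --pt "0 0 -0.9 0 0 0 35" --pt "0 0 -0.9 0 0 0 35" --pt "0 0 0 0 0 0 35"

```text
time: 27.25
ee_pos: [0.4201, 0.3704, 0.2342]
orientation: [-3.124, 0.225, -0.012]
wrist_force: [-0.3, 1.0, -1.0]
width: 0.048
```

Run:
```python
from h import *
g=imaging.grab_frame("top"); s=env.state(); print(s["ee_pos"],s["width"],s["wrist_force"])
t,a=lane_top("b",.160)
print(above(t,a,.105,0))
plan([(above(t,a,.105,.06),a,.105,35)],step=.034)
```

```text
[0.41933427 0.36924303 0.23151356] 0.047694000838974696 [-0.59556733 -0.10416698 -1.6669596 ]
[0.61185934 0.09820776 0.15605108]
[[0.56,0.6,0.04,0.0,0.07,-0.08,35],[0.55,0.61,0.04,0.0,0.07,-0.08,35],[0.54,0.62,0.05,0.0,0.08,-0.09,35],[0.54,0.62,0.06,0.0,0.07,-0.08,35],[0.52,0.63,0.06,0.0,0.07,-0.08,35],[0.52,0.64,0.06,0.0,0.07,-0.08,35],[0.51,0.64,0.07,0.0,0.07,-0.08,35],[0.51,0.64,0.08,0.0,0.07,-0.09,35]]
[[0.49,0.65,0.08,0.0,0.08,-0.08,35],[0.49,0.66,0.08,0.0,0.07,-0.08,35]]
```

carry_out --pt "0.56 0.6 0.04 0 0.07 -0.08 35" --pt "0.55 0.61 0.04 0 0.07 -0.08 35" --pt "0.54 0.62 0.05 0 0.08 -0.08 35" --pt "0.54 0.62 0.06 0 0.07 -0.08 35" --pt "0.52 0.63 0.06 0 0.07 -0.08 35" --pt "0.52 0.64 0.06 0 0.07 -0.08 35" --pt "0.51 0.64 0.07 0 0.07 -0.08 35" --pt "0.51 0.64 0.07 0 0.07 -0.08 35"

```text
time: 28.1
ee_pos: [0.5669, 0.15, 0.2144]
orientation: [3.133, -0.085, 0.121]
wrist_force: [0.3, 0.2, -1.3]
width: 0.0481
```

carry_out --pt "0.49 0.65 0.08 0 0.08 -0.08 35" --pt "0.49 0.65 0.08 0 0.07 -0.08 35" --pt "0 0 0.1 0 0 0 35" --pt "0 0 0 0 0 0 35" --pt "0 0 0 0 0 0 35"

```text
time: 28.6
ee_pos: [0.6035, 0.0988, 0.208]
orientation: [3.133, -0.048, 0.154]
wrist_force: [-0.2, -0.1, -1.3]
width: 0.0477
```

Run:
```python
from h import *
g=imaging.grab_frame("top"); new(g); s=env.state(); print(s["ee_pos"],s["width"],s["wrist_force"])
t,a=lane_top("b",.160)
plan([(above(t,a,.105,.03),a,.105,35,.02),(above(t,a,.105,.002),a,.105,35,.01)])
```

```text
orange [0.5274 0.2471 0.0507] [60. 49.] -8.3
[0.60370534 0.09917966 0.20850151] 0.04789107966953551 [-0.83071515  0.10500462 -1.4204557 ]
[[0.03,0.01,0.29,0.01,0.02,0.0,35],[0.04,0.01,0.29,0.01,0.02,0.0,35],[0.0,0.0,0.23,0.0,0.0,0.0,35],[0.0,0.0,0.23,0.0,0.0,0.0,35],[0.0,0.0,0.24,0.0,0.0,0.0,35]]
```

carry_out --pt "0.03 0 0.29 0.01 0.03 0 35" --pt "0.04 0 0.29 0.01 0.03 0 35" --pt "0 0 0.23 0 0 0 35" --pt "0 0 0.23 0 0 0 35" --pt "0 0 0.22 0 0 0 35" --pt "0 0 0 0 0 0 35"

```text
time: 29.25
ee_pos: [0.6125, 0.0972, 0.1578]
orientation: [3.134, -0.05, 0.168]
wrist_force: [-0.0, -0.0, -0.3]
width: 0.0479
```

Run:
```python
from h import *
g=imaging.grab_frame("top"); s=env.state(); print(s["ee_pos"],s["width"],s["wrist_force"])
t,a=lane_top("b",.160); print(above(t,a,.105)); new(g)
```

```text
[0.61262444 0.09730215 0.15838577] 0.04782521005471401 [ 0.45643183  0.56957703 -2.03723568]
[0.61185934 0.09820776 0.15605108]
orange [0.5274 0.2469 0.0507] [60. 48.] -7.6
```

carry_out --pt "0 -0.02 0.04 0 0 0 35" --pt "0 0 0 0 0 0 35" --pt "0 0 0 0 0 0 70" --pt "0 0 0 0 0 0 75" --pt "0 0 0 0 0 0 75" --pt "0 0 0 0 0 0 75" --pt "0 0 -0.4 0 0 0 75" --pt "0 0 -0.8 0 0 0 75"

```text
time: 30.1
ee_pos: [0.6065, 0.098, 0.2043]
orientation: [3.134, -0.05, 0.164]
wrist_force: [0.6, -0.6, 1.2]
width: 0.0749
```

carry_out --pt "0 0 -0.8 0 0 0 75" --pt "0 0 0 0 0 0 75" --pt "0 0 0 0 0 0 75"

```text
time: 30.4
ee_pos: [0.6047, 0.0984, 0.2388]
orientation: [3.134, -0.05, 0.175]
wrist_force: [-1.3, 0.0, 0.2]
width: 0.0748
```

Run:
```python
from h import *
g=imaging.grab_frame("top"); new(g); print(env.state()["ee_pos"])
t=[.5273,.2469,.0505]
plan([(above(t,-8.2,0,.06),-8.2,0,80),(above(t,-8.2,0),-8.2,0,80,.025)])
```

```text
orange [0.5273 0.2468 0.0505] [60. 49.] -8.3
[0.60413368 0.09816382 0.23750525]
[[-0.37,-0.61,0.25,-0.01,-0.13,0.13,80],[-0.38,-0.6,0.26,0.0,-0.13,0.13,80],[-0.38,-0.6,0.27,-0.01,-0.13,0.14,80],[-0.39,-0.59,0.27,0.0,-0.13,0.13,80],[-0.39,-0.58,0.27,-0.01,-0.13,0.13,80],[-0.4,-0.57,0.29,-0.01,-0.13,0.13,80],[0.0,0.0,0.5,0.0,0.0,0.0,80],[0.0,0.0,0.5,0.0,0.0,0.0,80]]
[[0.0,0.0,0.5,0.0,0.0,0.0,80]]
```

carry_out --pt "-0.37 -0.61 0 0 -0.13 0.13 80" --pt "-0.38 -0.6 0.05 0 -0.13 0.13 80" --pt "-0.38 -0.6 0.1 0 -0.13 0.13 80" --pt "-0.39 -0.59 0.3 0 -0.13 0.13 80" --pt "-0.39 -0.58 0.55 0 -0.13 0.13 80" --pt "-0.4 -0.57 0.6 0 -0.13 0.13 80" --pt "0 0 0 0 0 0 80" --pt "0 0 0 0 0 0 80"

```text
time: 31.25
ee_pos: [0.5249, 0.2471, 0.1663]
orientation: [-3.13, 0.218, 0.004]
wrist_force: [0.2, 0.6, 0.4]
width: 0.0797
```

Run:
```python
from h import *
g=imaging.grab_frame("top"); print(env.state()["ee_pos"])
cv2.imwrite("pics/t5.png",cv2.resize(imaging.grab_frame("scene")["img"][80:340,160:420],(520,520)))
t=[.5273,.2469,.0505]
plan([(above(t,-8.2,0),-8.2,0,80,.022)])
```

```text
[0.52593039 0.24644557 0.16718614]
[[0.01,-0.01,0.5,-0.01,0.0,0.0,80],[0.0,0.0,0.5,-0.01,0.0,0.0,80],[0.01,-0.01,0.51,-0.01,0.0,0.01,80]]
```

View pics/t5.png

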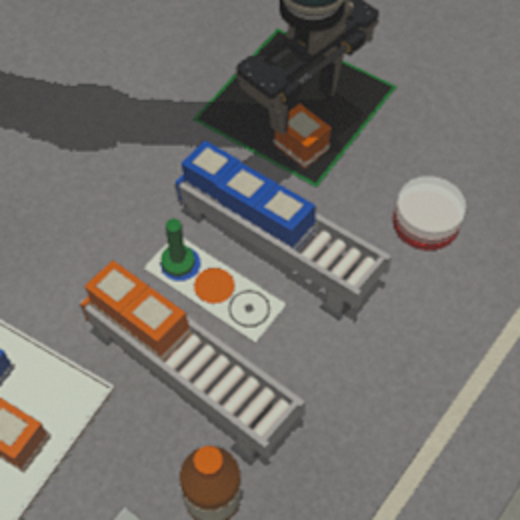

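All three blue kits are closed up in their lane, and the gripper is above the delivered orange kit.

carry_out --pt "0.01 0 0.5 0 0 0 80" --pt "0 0 0.5 0 0 0 80" --pt "0.01 0 0.5 0 0 0 80" --pt "0 0 0 0 0 0 35" --pt "0 0 0 0 0 0 35" --pt "0 0 0 0 0 0 35" --pt "0 0 0 0 0 0 35" --pt "0 0 0 0 0 0 35"

```text
time: 32.15
ee_pos: [0.5272, 0.2475, 0.1089]
orientation: [-3.128, 0.221, -0.003]
wrist_force: [-0.2, -0.6, 4.5]
width: 0.0478
```

carry_out --pt "0 0 -0.4 0 0 0 35" --pt "0 0 -0.8 0 0 0 35" --pt "0 0 -0.9 0 0 0 35" --pt "0 0 -0.9 0 0 0 35" --pt "0 0 -0.7 0 0 0 35" --pt "0 0 0 0 0 0 35"

```text
time: 32.75
ee_pos: [0.5281, 0.2478, 0.2612]
orientation: [-3.124, 0.22, -0.013]
wrist_force: [0.2, -0.4, -0.4]
width: 0.048
```

Run:
```python
from h import *
g=imaging.grab_frame("top"); s=env.state(); print(s["ee_pos"],s["width"],s["wrist_force"])
t,a=lane_top("o",.160)
print(above(t,a,.105,0))
plan([([.6,.0,.26],-3.1,.05,35),(above(t,a,.105,.06),a,.105,35)],step=.036)
```

```text
[0.52713435 0.24705894 0.25858397] 0.0475784159706173 [-0.23970227 -0.84843314 -1.3785416 ]
[ 0.63740441 -0.11228894  0.15605108]
[[0.33,0.73,-0.01,0.0,0.04,-0.08,35],[0.33,0.74,-0.01,-0.01,0.04,-0.08,35],[0.32,0.74,0.0,0.0,0.04,-0.07,35],[0.31,0.74,0.0,-0.01,0.04,-0.08,35],[0.3,0.75,0.0,0.0,0.04,-0.08,35],[0.29,0.75,0.0,-0.01,0.04,-0.08,35],[0.29,0.75,0.01,0.0,0.05,-0.07,35],[0.28,0.75,0.0,-0.01,0.04,-0.08,35]]
[[0.22,0.69,0.29,0.0,0.1,0.0,35],[0.21,0.69,0.29,0.0,0.09,0.0,35],[0.21,0.69,0.3,0.0,0.1,0.0,35],[0.2,0.69,0.29,0.0,0.1,0.0,35]]
```

carry_out --pt "0.33 0.73 0 0 0.04 -0.08 35" --pt "0.33 0.74 0 0 0.04 -0.08 35" --pt "0.32 0.74 0 0 0.04 -0.08 35" --pt "0.31 0.74 0 0 0.04 -0.08 35" --pt "0.3 0.75 0 0 0.04 -0.08 35" --pt "0.29 0.75 0 0 0.04 -0.08 35" --pt "0.29 0.75 0 0 0.04 -0.08 35" --pt "0.28 0.75 0 0 0.04 -0.08 35"

```text
time: 33.6
ee_pos: [0.599, -0.0015, 0.255]
orientation: [-3.138, 0.08, -0.066]
wrist_force: [0.0, 0.5, -0.4]
width: 0.0477
```

carry_out --pt "0.22 0.69 0.29 0 0.1 0 35" --pt "0.21 0.69 0.29 0 0.1 0 35" --pt "0.21 0.69 0.29 0 0.1 0 35" --pt "0.2 0.69 0.29 0 0.1 0 35" --pt "0 0 0 0 0 0 35" --pt "0 0 0 0 0 0 35"

```text
time: 34.2
ee_pos: [0.6296, -0.1125, 0.2104]
orientation: [-3.135, 0.083, -0.153]
wrist_force: [-0.2, 1.1, -0.6]
width: 0.0479
```

Run:
```python
from h import *
g=imaging.grab_frame("top"); s=env.state(); print(s["ee_pos"],s["width"],s["wrist_force"])
t,a=lane_top("o",.160)
plan([(above(t,a,.105,.03),a,.105,35,.02),(above(t,a,.105,.002),a,.105,35,.01)])
```

```text
[ 0.63001653 -0.11116926  0.21107531] 0.047555249684031034 [ 0.32179943  0.54232609 -1.77647492]
[[0.02,0.01,0.32,-0.02,0.02,0.01,35],[0.02,0.01,0.32,-0.01,0.03,0.01,35],[0.0,0.0,0.23,0.0,0.0,0.0,35],[0.0,0.0,0.23,0.0,0.0,0.0,35],[0.0,0.0,0.24,0.0,0.0,0.0,35]]
```

carry_out --pt "0.02 0 0.32 -0.02 0.03 0.01 35" --pt "0.02 0 0.32 -0.01 0.03 0.01 35" --pt "0 0 0.23 0 0 0 35" --pt "0 0 0.23 0 0 0 35" --pt "0 0 0.22 0 0 0 35" --pt "0 0 0 0 0 0 35"

```text
time: 34.85
ee_pos: [0.6373, -0.1124, 0.1581]
orientation: [3.133, -0.085, 0.168]
wrist_force: [-1.1, 0.6, -1.7]
width: 0.048
```

Run:
```python
from h import *
g=imaging.grab_frame("top"); s=env.state(); print(s["ee_pos"],s["width"],s["wrist_force"])
t,a=lane_top("o",.160); print(above(t,a,.105))
```

```text
[ 0.63762886 -0.11242507  0.15889353] 0.047666112315380295 [ 1.15119156  0.18525897 -1.06088428]
[ 0.63740441 -0.11228894  0.15605108]
```

Well aligned, so I'll release.

carry_out --pt "0 0 0.05 0 0 0 35" --pt "0 0 0 0 0 0 35" --pt "0 0 0 0 0 0 70" --pt "0 0 0 0 0 0 75" --pt "0 0 0 0 0 0 75" --pt "0 0 0 0 0 0 75" --pt "0 0 -0.4 0 0 0 75" --pt "0 0 -0.8 0 0 0 75"

```text
time: 35.7
ee_pos: [0.6315, -0.112, 0.2043]
orientation: [3.133, -0.085, 0.164]
wrist_force: [0.5, -0.4, 0.4]
width: 0.0749
```

carry_out --pt "0 0 -0.8 0 0 0 75" --pt "0 0 -0.8 0 0 0 75" --pt "-0.5 0.6 -0.3 0 -0.4 0 75" --pt "-0.8 0.4 0 0 -0.35 0 75" --pt "-0.8 0.4 0 0 0 0 75" --pt "-0.8 0 0 0 0 0 75" --pt "-0.8 0 0 0 0 0 75" --pt "0 0 0 0 0 0 75"

```text
time: 36.5
ee_pos: [0.4704, -0.1598, 0.2776]
orientation: [3.138, -0.088, 0.004]
wrist_force: [-0.2, -0.2, 0.4]
width: 0.075
```

Run:
```python
from h import *
f=imaging.grab_frame("scene"); g=imaging.grab_frame("top"); print(env.state()["ee_pos"])
cv2.imwrite("pics/t6.png",np.hstack([cv2.resize(f["img"][80:380,70:370],(400,400)),cv2.resize(g["img"][140:350,190:400],(400,400))]))
W=cloud(g); hsv=cv2.cvtColor(g["img"],cv2.COLOR_BGR2HSV)
for n in("marker_c","park"):
    for r in mark_of(n,g)[:2]: print(n,round(r["score"],2),np.round(r["position"],1),at_z(g,r["position"],.045 if n=="marker_c" else 0).round(4))
q=W[(W[...,2]>.084)&(W[...,2]<.096)&(W[...,0]<.58)&(W[...,0]>.46)&(abs(W[...,1])<.05)]; print("post top",len(q),q.mean(0) if len(q) else 0)
m=(hsv[...,0]>45)&(hsv[...,0]<80)&(hsv[...,1]>120)&(abs(W[...,1])<.05)&(W[...,2]<.02)&(W[...,2]>.006); q=W[m]; print("foot",len(q),q.min(0),q.max(0))
```

```text
[ 0.47408611 -0.15973979  0.27813091]
marker_c 0.72 [253.5 283.3] [ 0.5134 -0.002   0.045 ]
marker_c 0.45 [212.1 281.6] [0.6162 0.0037 0.045 ]
park 0.9 [209.4 282. ] [0.6301 0.0024 0.    ]
post top 53 [ 0.51072383 -0.00200382  0.09007734]
foot 127 [ 0.49140925 -0.01956403  0.0072724 ] [0.53222356 0.01853233 0.01773564]
```

View pics/t6.png

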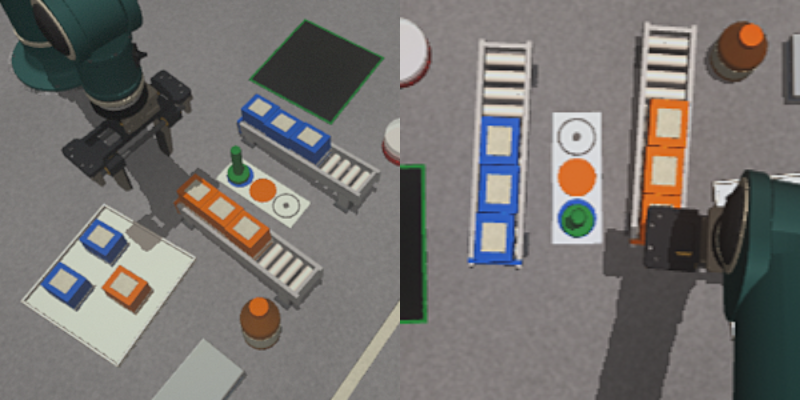

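The scene view shows three kits closed up in each lane, three in the tray and an empty delivery mat. Now I'll find the centre of the parking ring precisely and plan the marker grasp.

Run:
```python
from h import *
g=imaging.grab_frame("top"); W=cloud(g); hsv=cv2.cvtColor(g["img"],cv2.COLOR_BGR2HSV)
m=(abs(W[...,1])<.055)&(W[...,0]>.45)&(W[...,0]<.68)&(W[...,2]<.02)&((hsv[...,2]>150)|(hsv[...,1]>150))
n,L,st,_=cv2.connectedComponentsWithStats(cv2.morphologyEx(m.astype(np.uint8),cv2.MORPH_CLOSE,np.ones((7,7))))
i=1+st[1:,4].argmax(); c,s,a=cv2.minAreaRect((W[L==i][:,:2]*1000).astype(np.float32)); print("mat",c,s,a)
m=(abs(W[...,1])<.03)&(W[...,0]>.51)&(W[...,0]<.61)&(hsv[...,0]<18)&(hsv[...,1]>150); print("orange spot",W[m].mean(0))
m=(abs(W[...,1]+.0)<.026)&(W[...,0]>.597)&(W[...,0]<.652)&(hsv[...,2]<150); q=W[m]; print("ring",len(q),(q.min(0)+q.max(0))/2)
t=[.5115,-.0012]
plan([([*t,.20],-1.5,0,60),([*t,.131],-1.5,0,60,.02)])
```

```text
mat (569.865966796875, 0.3648223876953125) (176.1056365966797, 69.11703491210938) 1.126641035079956
orange spot [0.56937636 0.00071507 0.0015666 ]
ring 66 [0.62458589 0.00107429 0.00130882]
[[0.14,-0.8,0.39,0.0,-0.01,-0.04,60],[0.14,-0.8,0.38,0.0,-0.01,-0.04,60],[0.15,-0.8,0.39,0.0,-0.01,-0.04,60],[0.15,-0.8,0.39,0.0,0.0,-0.04,60],[0.15,-0.79,0.38,0.01,-0.01,-0.04,60],[0.0,0.0,0.43,0.0,0.0,0.0,60],[0.0,0.0,0.43,0.0,0.0,0.0,60],[0.0,0.0,0.43,0.0,0.0,0.0,60]]
[[0.0,0.0,0.44,0.0,0.0,0.0,60]]
```

carry_out --pt "0.14 -0.8 0 0 0 -0.04 60" --pt "0.14 -0.8 0 0 0 -0.04 60" --pt "0.15 -0.8 0.1 0 0 -0.04 60" --pt "0.15 -0.8 0.3 0 0 -0.04 60" --pt "0.15 -0.8 0.4 0 0 -0.04 60" --pt "0 0 0.6 0 0 0 60" --pt "0 0 0.5 0 0 0 60" --pt "0 0 0 0 0 0 60"

```text
time: 37.55
ee_pos: [0.5095, -0.0004, 0.1982]
orientation: [3.141, -0.04, -0.001]
wrist_force: [-0.5, 0.1, -0.1]
width: 0.0595
```

Run:
```python
from h import *
g=imaging.grab_frame("top"); print(env.state()["ee_pos"])
plan([([.5115,-.0012,.131],-1.5,0,60,.022)])
```

```text
[ 0.51030811 -0.00055774  0.19965477]
[[0.01,0.0,0.43,0.0,0.0,0.0,60],[0.0,0.01,0.43,0.0,-0.01,0.0,60],[0.01,0.0,0.43,0.0,0.0,0.0,60],[0.01,0.0,0.43,0.0,0.0,0.0,60]]
```

carry_out --pt "0.01 0 0.43 0 0 0 60" --pt "0 0.01 0.43 0 0 0 60" --pt "0.01 0 0.43 0 0 0 60" --pt "0.01 0 0.43 0 0 0 60" --pt "0 0 0 0 0 0 10" --pt "0 0 0 0 0 0 10" --pt "0 0 0 0 0 0 10" --pt "0 0 0 0 0 0 10" --force 20

```text
time: 38.4
ee_pos: [0.5126, -0.0016, 0.133]
orientation: [3.14, -0.042, 0.01]
wrist_force: [-1.0, -0.4, 0.4]
width: 0.0301
```

carry_out --pt "0 0 0 0 0 0 10" --pt "0 0 0 0 0 0 10" --pt "0 0 0 0 0 0 10"

```text
time: 38.7
ee_pos: [0.5122, -0.0015, 0.1325]
orientation: [3.14, -0.042, 0.008]
wrist_force: [-0.5, -0.7, 5.1]
width: 0.0199
```

Run:
```python
from h import *
g=imaging.grab_frame("top"); s=env.state(); print(s["ee_pos"],s["width"],s["wrist_force"])
p=s["ee_pos"]; d=np.array([.6245-.5115,.001+.0010,0])
plan([(p+[0,0,.03],-1.5,0,10,.02),(p+d+[0,0,.03],-1.5,0,10,.03),(p+d+[0,0,.001],-1.5,0,10,.015)])
```

```text
[ 0.51218524 -0.00153072  0.13243821] 0.019265521654290702 [-1.81180597  1.02608649  6.33922222]
[[0.0,0.0,-0.37,0.0,-0.02,0.0,10],[0.0,0.0,-0.38,0.01,-0.02,0.0,10],[0.71,-0.03,0.0,0.0,0.0,0.0,10],[0.7,-0.03,0.0,0.0,0.0,0.0,10],[0.71,-0.03,0.0,0.0,0.0,0.0,10],[0.71,-0.03,0.0,0.0,0.0,0.0,10],[0.0,0.0,0.36,0.0,0.0,0.0,10],[0.0,0.0,0.36,0.0,0.0,0.0,10]]
```

carry_out --pt "0 0 -0.4 0 0 0 10" --pt "0 0 -0.4 0 0 0 10" --pt "0.7 -0.03 0 0 0 0 10" --pt "0.7 -0.03 0 0 0 0 10" --pt "0.7 -0.03 0 0 0 0 10" --pt "0.72 -0.03 0 0 0 0 10" --pt "0 0 0 0 0 0 10" --pt "0 0 0 0 0 0 10"

```text
time: 39.55
ee_pos: [0.6239, 0.0003, 0.1635]
orientation: [3.141, -0.042, 0.004]
wrist_force: [-0.3, 0.3, 0.0]
width: 0.0198
```

Run:
```python
from h import *
g=imaging.grab_frame("top"); s=env.state(); print(s["ee_pos"],s["width"],s["wrist_force"])
plan([([.6252,.0005,.1335],-1.5,0,10,.015)])
f=imaging.grab_frame("scene"); cv2.imwrite("pics/t7.png",cv2.resize(f["img"][120:280,180:340],(480,480)))
```

```text
[6.23374094e-01 3.49562638e-04 1.63549801e-01] 0.019546601216505578 [-0.54785451 -0.50768408 -0.38128853]
[[0.01,0.0,0.25,0.0,0.0,0.0,10],[0.02,0.0,0.25,0.0,-0.01,0.0,10],[0.01,-0.01,0.25,0.01,0.0,0.0,10]]
```

View pics/t7.png

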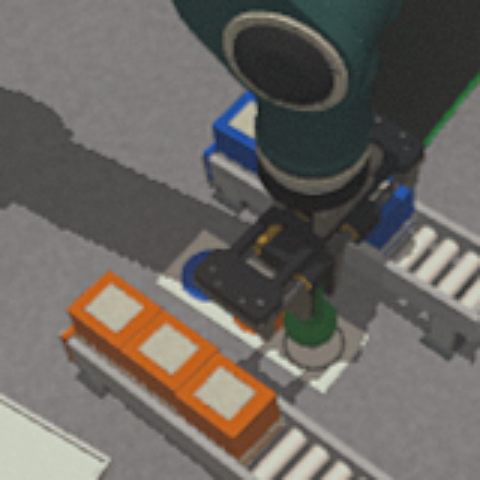

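The marker is held upright above the parking ring, and I'll lower it now.

carry_out --pt "0.01 0 0.25 0 0 0 10" --pt "0.02 0 0.25 0 0 0 10" --pt "0.01 0 0.26 0 0 0 10" --pt "0 0 0 0 0 0 10" --pt "0 0 0 0 0 0 60" --pt "0 0 0 0 0 0 60" --pt "0 0 0 0 0 0 60" --pt "0 0 0 0 0 0 60"

```text
time: 40.45
ee_pos: [0.6264, 0.0002, 0.1342]
orientation: [3.14, -0.042, 0.007]
wrist_force: [0.9, 1.3, 0.4]
width: 0.0493
```

carry_out --pt "0 0 -0.4 0 0 0 60" --pt "0 0 -0.8 0 0 0 60" --pt "0 0 -0.9 0 0 0 60" --pt "0 0 -0.9 0 0 0 60" --pt "-0.9 0 0 0 0 0 60" --pt "-0.9 0 0 0 0 0 60" --pt "-0.9 0 0 0 0 0 60" --pt "-0.9 0 0 0 0 0 60"

```text
time: 41.25
ee_pos: [0.4806, 0.0043, 0.2546]
orientation: [3.14, -0.042, 0.01]
wrist_force: [-0.1, -0.7, 0.4]
width: 0.0595
```

carry_out --pt "0 0.9 -0.5 0 0 0 60" --pt "0 0.9 0 0 0 0 60" --pt "0 0.9 0 0 0 0 60" --pt "0 0.9 0 0 0 0 60" --pt "0 0.9 0 0 0 0 60" --pt "0 0 0 0 0 0 60"

```text
time: 41.85
ee_pos: [0.4763, -0.181, 0.2747]
orientation: [3.138, -0.054, 0.009]
wrist_force: [-0.2, 0.4, 0.6]
width: 0.0599
```

Run:
```python
from h import *
f=imaging.grab_frame("scene"); g=imaging.grab_frame("top"); print(env.state()["ee_pos"])
cv2.imwrite("pics/t8.png",np.hstack([cv2.resize(f["img"][80:380,70:370],(400,400)),cv2.resize(g["img"][140:350,190:400],(400,400))]))
W=cloud(g)
q=W[(W[...,2]>.084)&(W[...,2]<.096)&(W[...,0]<.68)&(W[...,0]>.46)&(abs(W[...,1])<.05)]; print("post top",len(q),q.mean(0) if len(q) else 0)
for l in "bo":
    o,a=LANE[l]; d=np.array([np.cos(np.radians(a)),np.sin(np.radians(a))]); x=(W[...,:2]-o)@d; y=(W[...,:2]-o)@[-d[1],d[0]]
    m=(abs(y)<.04)&(W[...,2]-.032-.105*x>.04)&(W[...,2]-.032-.105*x<.06); print(l,"kit tops x",np.percentile(x[m],[1,99]),"y",np.percentile(y[m],[1,99]))
```

```text
[ 0.47690702 -0.17617293  0.27442507]
post top 51 [ 0.62331236 -0.00063422  0.08986597]
b kit tops x [-0.00378773  0.17114458] y [-0.02578456  0.02301069]
o kit tops x [-0.00221666  0.17158688] y [-0.02449761  0.0236969 ]
```

View pics/t8.png

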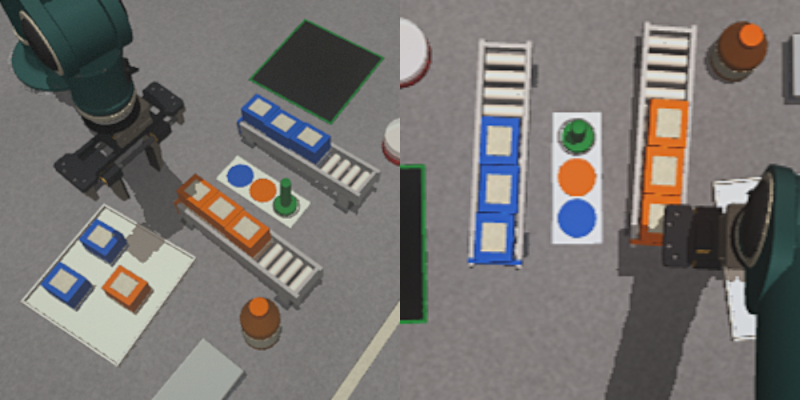

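The marker stands on the parking ring, about 2 mm off centre. All the kits are in place and the arm is clear, so I'll hand in the job.

```bash
python3 -c "
from cell import order
print(order.close_job())"
```

```text
the job is handed in; nothing more can be done
None
```

The job is done and handed in at about 42 s of the 210 s allowed; the system reports no verdict, so the outcome below rests on my own checks.

- **Prep tray:** The marker stood on blue, so I put the two oldest blue kits and the oldest orange kit in the tray. All three look upright in the last scene picture.
- **Lanes:** Three kits were delivered, two blue and one orange, and each went into its own lane behind the older kits. The last depth reading shows three kits closed up at the front stop in each lane, centred to about 1.5 mm.
- **Marker:** It stands upright on the parking spot, about 2 mm from the ring's centre by the last reading.
- **Other checks:** The delivery mat is empty and the arm is clear of everything. The bottle and tip box were in place in every picture. The dishes only show at the edge of the last one, but the arm never went near them. I saw none of the delivered kits get knocked aside.

Two readings disagreed along the way:
- **First kit in the tray:** The network reading of it was poor because the arm was in the way. The scene picture showed it upright.
- **Parking spot:** The network's point was about 5 mm off the ring centre I measured by colour, so I used the colour measurement.

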